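# Dust the enlarger parts in the antistatic station

## Robot

A 6-joint arm with a two-finger parallel gripper is mounted at the origin on the work surface. World frame = base frame: x ahead of the robot, y to its left, z up, the work surface at z = 0. Lengths are in mm, angles in rad, forces in N, time in s.
With the tool pointing down it reaches from about 350 to 975 mm from the base axis. Payload 7.1 kg.
Tool frame: the origin (TCP) lies at the very end of the fingers, on their centre line; the grasp point (between the pads) lies tcp_to_grasp behind it (tcp_to_grasp is the distance from the TCP to the grasp point, in mm); z points along the fingers, x is the direction in which the jaws open and shut, and the axes are right-handed (so a half turn about z gives the same grasp; the last joint's range is limited). The gripper opens to 88 mm and grips with 3 to 60 N. Pads are 20 mm wide; open, the fingers measure 115 mm over their backs; the gripper's body (75 mm by 178 mm) begins 61 mm behind the grasp point.
Start: joints at [1.28, 0.423, 1.63, -0, 1.089, -0.019], TCP at [167.759, 602.048, 222.675] pointing down, gripper open.
Joint ranges: [-3, 3], [-0.9, 2.11], [0.09, 2.58], [-1.31, 4.45], [0.11, 2.69], [-2.54, 2.54]. Speed limits (rad/s): [2.39, 2.39, 3.01, 3.14, 3.14, 3.14].

## Interface

Orientations are given as a rotation vector (axis times angle).
In Python, from workcell import get_obs, get_image, close_job, recognise, mark_of, tcp_to_grasp gives the robot as it stands. The module is installed in compiled form; this text tells all that it offers.
- The arm moves only by the tool move_arm, never from a script. Its argument "motion" is a list of rows, each a list of 7 numbers: the shift along the world's x, y, z in mm, then the turn, a rotation vector about the world's x, y, z in rad, then the finger opening in mm, from 0 to 87.8. A call has 1 to 5 rows; each row is the pose to reach, as a shift and turn from the pose commanded when the call began; what a row does not reach only later rows make up. A row lasts 1/12 s, in which the tool goes at most 41.7 mm and 7.16 degrees, less where a joint would pass 70% of its speed; a pose out of reach is approached as far as the arm can. A call with a gripper value outside its range is refused whole. The fingers move at their own pace and stop on an object; the grip force is fixed at half the most. Time passes only in rows, so rows that repeat a pose let the fingers close. It gives the time, the measured TCP pose, the force and the opening at its end, in the units of the state.
- get_obs(): the state, without advancing time (a new reading comes with each control period).
- get_image(name): name is "scene" or "side" or "wrist"; returns a dict with "color" (420x560x3 uint8, red, green, blue), "mtx" (3x3 intrinsics, pixels), "camera_from_world" (4x4, takes a point from world to camera coordinates). Camera axes: x right, y up, looking along -z (the intrinsics and any distortion apply to the point x, -y, -z); pixel columns grow to the right and rows downward; lengths in mm; the calibration is good to about 2 mm. A picture is of the moment at which its call begins. There is no depth.
- close_job(): hands the job in, once; it reports no verdict.
Trained networks look in a picture, given as the dict that the camera call returned (one of the last four; its "shot" number tells which), for a name from the list of things; names that differ only in an ending like _2 or _b are one class to them, and where a whole thing is asked for, a point or a joint stands for the part that bears it (a point fixed in the world has none). Each returns a list of dicts, best first, with "p" (0 to 1); they miss things now and then, are a little off and sometimes report something else, mostly with a low value. They report only what shows in the picture. A call takes as long as a camera call. They do not tell look-alikes from the thing itself.
- recognise(picture, label): "bbox" ([centre column, centre row, width, height] in pixels, round what is visible of it).
- mark_of(picture, label): "location" ([row, column] in pixels: a listed point, or the origin of a listed thing).
The state is a dict: "t": time; "qpos": joint angles; "qvel": joint speeds; "joint_torque": joint torques, N m; "ee_pos": TCP position; "orientation": TCP orientation; "ft_force": force on the tool from outside, world axes, zero at the start; "moment": the same for the moment, N m; "width": finger opening in mm.
Only numpy, scipy, OpenCV 4.12 (cv2) and the standard library are available. Lean on these libraries where they do the work, as an engineer would, in place of code of your own. Each camera call takes 0.05 s, during which the arm holds its last target. There are 200 camera calls.

## Task

Lay every enlarger part that is on the bench (round condenser cells, square lens boards, long negative carrier) flat in a nest of its own shape on the white carriage. Then push the carriage fully in under the hood, and with it in, pull the black start knob fully out and let it spring back to rest; finally draw the carriage fully out again, with every part still lying in its nest. Leave the bottles, cup, brush, film can and focuser where they are.

Things in the scene. Friction and masses are not known exactly. Their poses are not given: they have to be found in the camera images.
- condenser_a_mid (a point): round aluminium condenser cell: disc 74 mm across, 10 mm thick, with a grey upright cylindrical grip 32 mm across on its middle; 44 mm high in all, the grip reaching from 10 to 44 mm above its underside. Point: on its vertical axis, 22 mm above its underside; z up. 120 to 260 g. May be absent (None)
- condenser_b_mid (a point): round aluminium condenser cell: disc 74 mm across, 10 mm thick, with a grey upright cylindrical grip 32 mm across on its middle; 44 mm high in all, the grip reaching from 10 to 44 mm above its underside. Point: on its vertical axis, 22 mm above its underside; z up. 120 to 260 g. May be absent (None)
- lensboard_a_mid (a point): square blue lens board: plate 62 x 62 mm, 10 mm thick, sides along its x and y axes, with a black upright lens barrel (cylinder 32 mm across, brass ring) on its middle, which is its grip; 44 mm high in all, the grip reaching from 10 to 44 mm above its underside. Point: on its vertical axis, 22 mm above its underside; z up. 120 to 260 g. May be absent (None)
- lensboard_b_mid (a point): square blue lens board: plate 62 x 62 mm, 10 mm thick, sides along its x and y axes, with a black upright lens barrel (cylinder 32 mm across, brass ring) on its middle, which is its grip; 44 mm high in all, the grip reaching from 10 to 44 mm above its underside. Point: on its vertical axis, 22 mm above its underside; z up. 120 to 260 g. May be absent (None)
- carrier_mid (a point): long yellow negative carrier: plate 104 mm (its x axis) x 42 mm (y), 10 mm thick, with a black upright grip bar 50 mm (along x) x 14 mm (along y) on its middle; 44 mm high in all, the grip reaching from 10 to 44 mm above its underside. Point: on its vertical axis, 22 mm above its underside; z up. 120 to 260 g. May be absent (None)
- nest_round_a (a point): far round nest, 79 mm across, sunk 8 mm into the white sliding carriage (182 x 225 mm, top face 28 mm above the table). Point: centre of the nest's floor, 20 mm above the table; x points along the slide, away from the robot, to the hood; it travels with the carriage. A seated part's middle point is 22 mm above it. Either nest of a shape serves either part of that shape
- nest_round_b (a point): near round nest, 79 mm across, sunk 8 mm into the white sliding carriage (182 x 225 mm, top face 28 mm above the table). Point: centre of the nest's floor, 20 mm above the table; x points along the slide, away from the robot, to the hood; it travels with the carriage. A seated part's middle point is 22 mm above it. Either nest of a shape serves either part of that shape
- nest_square_a (a point): far square nest, 67 x 67 mm, sunk 8 mm into the white sliding carriage (182 x 225 mm, top face 28 mm above the table). Point: centre of the nest's floor, 20 mm above the table; x points along the slide, away from the robot, to the hood; it travels with the carriage. A seated part's middle point is 22 mm above it. Either nest of a shape serves either part of that shape
- nest_square_b (a point): near square nest, 67 x 67 mm, sunk 8 mm into the white sliding carriage (182 x 225 mm, top face 28 mm above the table). Point: centre of the nest's floor, 20 mm above the table; x points along the slide, away from the robot, to the hood; it travels with the carriage. A seated part's middle point is 22 mm above it. Either nest of a shape serves either part of that shape
- nest_long (a point): long nest, 109 mm (x) x 47 mm (y), sunk 8 mm into the white sliding carriage (182 x 225 mm, top face 28 mm above the table). Point: centre of the nest's floor, 20 mm above the table; x points along the slide, away from the robot, to the hood; it travels with the carriage. A seated part's middle point is 22 mm above it. Either nest of a shape serves either part of that shape
- carriage (a joint): slide of the carriage in m: 0 = drawn fully out towards the robot (loading), 0.160 = pushed fully in under the low clear hood, at the stop; slides along the nests' x axis; friction about 2 N, stays where it is left
- hood_edge (a point): low fixed clear hood plate, 264 mm wide, 150 mm deep, 90 to 96 mm above the table, on side walls, with a white ioniser bar on its far end up to 126 mm. Point: middle of its front edge, 93 mm up, 120 mm beyond the carriage's centre when that is drawn out (75 mm beyond the far nests' centres). A seated part (top 64 mm above the table) passes below it
- carriage_grip (a point): red upright handle at the middle of the carriage's near edge: block 20 mm (x, slide direction) x 40 mm (y), from 25 to 70 mm above the table. Point: its centre axis, 50 mm above the table; travels with the carriage
- knob (a joint): pull of the start knob in m: 0 = at rest (a spring holds it), 0.025 = pulled fully out, at the stop; about 2.5 N to start, 10 N at full pull; springs back when let go
- knob_grip (a point): round black start knob with a white cap on the sloping face of the grey start box: cylinder 36 mm across and 34 mm long, standing 12 mm off the face on a thin stem. Point: the centre of the cylinder; z is its axis, the outward pull direction, which leans 0.42 rad (24 deg) from vertical towards the robot side; y is level. It travels with the knob. Box: about 110 x 100 mm, 105 mm high
- film_can: black film can, 44 mm across, 55 mm high, standing among the parts; leave it alone. Origin: underside centre
- stop_bottle: amber bottle, 76 mm across, 190 mm high; leave it alone. Origin: underside centre
- dev_bottle: black jar with red cap, 84 mm across, 170 mm high; leave it alone. Origin: underside centre
- graduate: clear measuring cup, 80 mm across, 120 mm high; leave it alone. Origin: underside centre
- dust_brush: brush, 170 mm long, lying near the robot's left; leave it alone. Origin: underside centre
- focuser: grain focuser: black block 60 x 50 x 25 mm with an upright tube 36 mm across, 95 mm high in all; leave it alone. Origin: underside centre
Not all that is in view belongs to the job. Leave any pink or purple look-alike of the part that bears condenser_b_mid alone.

How it is judged:
By the outcome, as a careful person would: the job done as asked, in the order asked, and still so for the second after the job is handed in, with the robot touching nothing.
Of condenser_a, condenser_b, lensboard_a, lensboard_b, carrier only 3 to 5 are there at a start; the rules pass over those that are not, and their reading is None.
At some moment in a run one of condenser_a, condenser_b, lensboard_a, lensboard_b, carrier may be knocked a few centimetres aside while the robot is not near it.
Once in a run the grip may slacken for a moment while it holds something.
It also fails if it takes over 210 s, if anything falls off the work surface, if the arm or the gripper's body presses on something with over 40 N, if the wrist force passes 120 N, or if a joint passes its speed limit or range.

## Working session

There is one attempt and no reset: what is moved stays moved. The work goes in short steps, Python scripts to look and compute and a tool call to move; the robot and the scene stay as the last step left them, time stands still between calls to the robot, and variables do not carry over. Pictures are saved under pics/ and viewed, about 12 in all and at most 16, crops included, and the job is handed in when it is done.

Besides the shell and the picture viewer there is one more tool, called as a command line: name --pt "numbers of a row" for each row, then --argument value for the rest. move_arm: Moves the arm, as the interface text tells. Its arguments: {"type":"object","properties":{"motion":{"type":"array"}},"required":["motion"]}

```bash
mkdir -p pics; cat > h.py <<'E'
import numpy as np, cv2
from workcell import *
def save(im,name,crop=None,scale=1):
    c=im["color"][:,:,::-1]
    if crop: c=c[crop[1]:crop[3],crop[0]:crop[2]]
    cv2.imwrite("pics/"+name,cv2.resize(c,None,fx=scale,fy=scale,interpolation=cv2.INTER_CUBIC))
def ray(im,px):  # px=(col,row)
    M=im["camera_from_world"];K=im["mtx"]
    d=np.linalg.inv(K)@[px[0],px[1],1]; d=np.array([d[0],-d[1],-d[2]])
    R=M[:3,:3]; return -R.T@M[:3,3], R.T@d/np.linalg.norm(d)
def atz(im,px,z):
    o,d=ray(im,px); return o+d*(z-o[2])/d[2]
def proj(im,p):
    q=im["camera_from_world"]@np.append(p,1); v=im["mtx"]@[q[0],-q[1],-q[2]]; return v[:2]/v[2]
def tri(a,pa,b,pb):
    A=np.zeros((3,3));B=np.zeros(3);rs=[ray(a,pa),ray(b,pb)]
    for o,d in rs:
        P=np.eye(3)-np.outer(d,d);A+=P;B+=P@o
    x=np.linalg.solve(A,B); return x, sum(np.linalg.norm((np.eye(3)-np.outer(d,d))@(x-o)) for o,d in rs)
E
python3 - <<'E'
from h import *
print(tcp_to_grasp if not callable(tcp_to_grasp) else tcp_to_grasp()); print(get_obs())
ims={n:get_image(n) for n in("scene","side","wrist")}
for n,i in ims.items():
    print(n,i.keys(),(-i["camera_from_world"][:3,:3].T@i["camera_from_world"][:3,3]).round())
for n,i in ims.items(): save(i,n+"0.png",scale=1.4)
Z=dict(condenser_a_mid=22,lensboard_a_mid=22,carrier_mid=22,nest_round_a=20,nest_square_a=20,nest_long=20,hood_edge=93,carriage_grip=50,knob_grip=110,film_can=0)
for l,z in Z.items():
    for n,i in ims.items():
        print(l,n,[(round(m["p"],2),np.round(m["location"][::-1]).astype(int).tolist(),atz(i,m["location"][::-1],z)[:2].round().tolist()) for m in mark_of(i,l) if m["p"]>.2])
E
```

```text
18.700000000000003
{'t': 0.0, 'qpos': array([ 1.27998960e+00,  4.23805247e-01,  1.63068105e+00,  4.21879196e-05,
        1.08858078e+00, -1.90073245e-02]), 'qvel': array([ 0.00061911,  0.00235369,  0.00185208, -0.00170372,  0.00162801,
       -0.00020153]), 'joint_torque': array([-2.57298670e-03, -5.44618285e+01, -2.73658919e+01,  6.42248732e-02,
        2.27102812e-02, -1.33359408e-04]), 'ee_pos': array([167.60300239, 601.54261526, 221.9274294 ]), 'orientation': array([ 2.50127418e+00,  1.89946230e+00, -1.90482987e-03]), 'ft_force': array([-0.07391032,  0.56332702,  0.44422724]), 'moment': array([ 0.02115408, -0.01721224, -0.04393904]), 'width': 87.66825806238135}
scene dict_keys(['color', 'mtx', 'camera_from_world', 'shot']) [1246. -197.  764.]
side dict_keys(['color', 'mtx', 'camera_from_world', 'shot']) [-257. -834. 1145.]
wrist dict_keys(['color', 'mtx', 'camera_from_world', 'shot']) [ 93. 622. 383.]
condenser_a_mid scene [(0.69, [151, 265], [585.0, -396.0])]
condenser_a_mid side [(0.86, [373, 271], [576.0, -407.0]), (0.22, [341, 240], [601.0, -263.0])]
condenser_a_mid wrist []

[... 801 characters left out ...]
0, -329.0]), (0.6, [321, 233], [549.0, 33.0])]
nest_long side [(0.68, [266, 195], [576.0, 47.0])]
nest_long wrist []
hood_edge scene [(0.65, [370, 242], [667.0, 115.0])]
hood_edge side [(0.75, [271, 156], [672.0, 123.0])]
hood_edge wrist []
carriage_grip scene []
carriage_grip side []
carriage_grip wrist []
knob_grip scene [(0.75, [371, 241], [677.0, 109.0]), (0.72, [373, 170], [427.0, 204.0]), (0.63, [285, 311], [824.0, -113.0]), (0.46, [429, 170], [450.0, 355.0])]
knob_grip side [(0.54, [315, 264], [414.0, -317.0]), (0.5, [174, 148], [446.0, 374.0])]
knob_grip wrist []
film_can scene [(0.84, [257, 255], [580.0, -140.0])]
film_can side [(0.67, [305, 229], [573.0, -141.0])]
film_can wrist []
```

View pics/scene0.png

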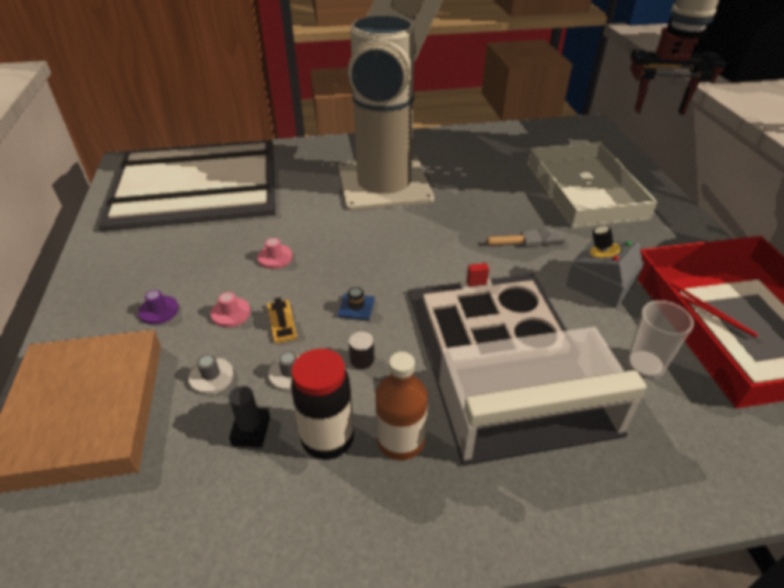

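View pics/side0.png

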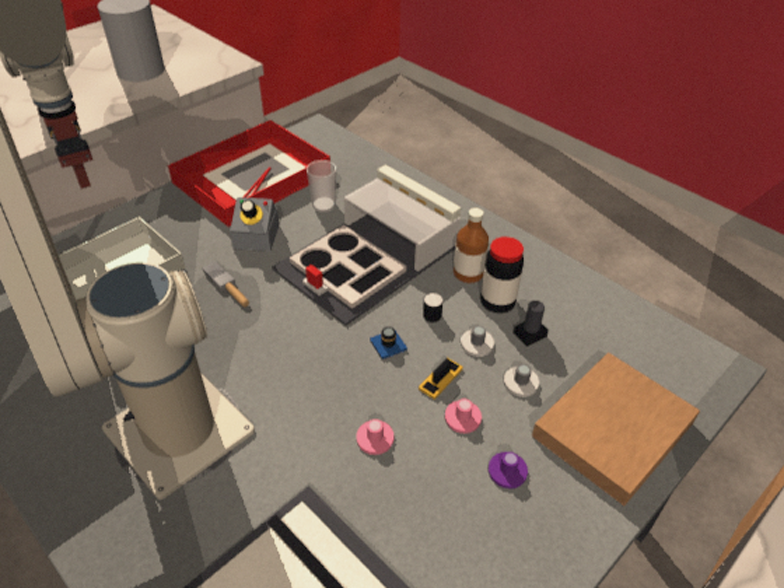

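move_arm --pt "26 -31 10 0 0 0.02 87" --pt "52 -62 20 0 0 0.04 87" --pt "78 -93 30 0 0 0.06 87" --pt "104 -124 40 0 0 0.08 87" --pt "130 -155 40 0 0 0.1 87"

```text
t: 2.07
ee_pos: [299.2, 446.5, 264.7]
orientation: [-2.402, -2.024, -0.005]
ft_force: [0.6, 0.3, 0.9]
width: 87.0
```

move_arm --pt "26 -31 10 0 0 0.02 87" --pt "52 -62 20 0 0 0.04 87" --pt "78 -93 30 0 0 0.06 87" --pt "104 -124 40 0 0 0.08 87" --pt "130 -155 40 0 0 0.1 87"

```text
t: 2.48
ee_pos: [429.6, 290.9, 305.0]
orientation: [2.298, 2.141, 0.006]
ft_force: [0.7, 1.4, -0.8]
width: 87.3
```

move_arm --pt "26 -31 10 0 0 0.02 87" --pt "52 -62 20 0 0 0.04 87" --pt "78 -93 30 0 0 0.06 87" --pt "104 -124 40 0 0 0.08 87" --pt "130 -155 40 0 0 0.1 87"

```text
t: 2.9
ee_pos: [559.7, 135.4, 345.1]
orientation: [2.188, 2.252, 0.005]
ft_force: [-0.0, 0.7, 0.5]
width: 87.2
```

```bash
python3 - <<'E'
from h import *
o=get_obs();print(o["t"],o["ee_pos"],o["orientation"])
i=get_image("wrist"); print((-i["camera_from_world"][:3,:3].T@i["camera_from_world"][:3,3]).round(),(i["camera_from_world"][:3,:3].T@[0,0,-1]).round(2),i["mtx"])
save(i,"w1.png",scale=1.4)
E
```

```text
2.9 [559.68057265 135.40375322 345.09894882] [2.18758247 2.25199061 0.00498177]
[481. 132. 506.] [ 0.29  0.01 -0.96] [[368.73133172   0.         279.67429271]
 [  0.         368.73133172 206.92780733]
 [  0.           0.           1.        ]]
```

View pics/w1.png

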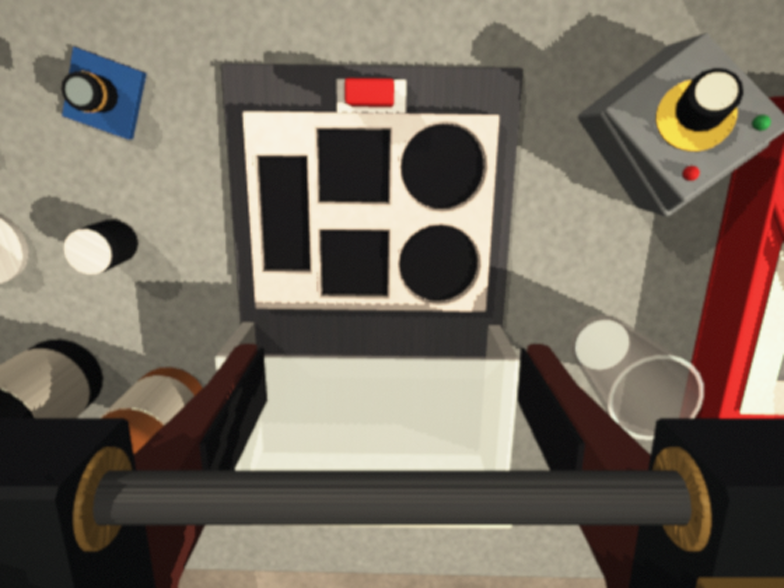

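```bash
cat >> h.py <<'E'
def nests(im,z=28):
    g=im["color"].max(2); w=(im["color"].min(2)>150).astype(np.uint8)
    cs,h=cv2.findContours(w,cv2.RETR_CCOMP,cv2.CHAIN_APPROX_NONE); out=[]
    for c,hh in zip(cs,h[0]):
        if hh[3]>=0 and cv2.contourArea(c)>800:
            p=np.array([atz(im,q[0],z)[:2] for q in c],np.float32)
            r=cv2.minAreaRect(p); out.append((r,cv2.contourArea(p),c[:,0].mean(0)))
    return out
E
python3 - <<'E'
from h import *
i=get_image("wrist")
for r,a,c in nests(i): print(np.round(r[0],1),np.round(r[1],1),round(r[2],1),round(a),c.round())
for l in("knob_grip","carriage_grip","hood_edge","lensboard_a_mid","condenser_a_mid"):
    print(l,[(round(m["p"],2),np.round(m["location"][::-1],1).tolist(),atz(i,m["location"][::-1],dict(knob_grip=125,carriage_grip=50,hood_edge=93).get(l,22))[:2].round().tolist()) for m in mark_of(i,l) if m["p"]>.2])
E
```

```text
[601.2 100.1] [69.6 69. ] 1.6 4637 [257. 185.]
[555.7  35.4] [111.3  48.6] 0.9 5173 [207. 149.]
[509.3  99.2] [70.1 69.2] 0.5 4600 [257. 114.]
[508.4 179.9] [79.4 79.4] 47.7 4956 [321. 115.]
knob_grip [(0.92, [512.3, 69.9], [455.0, 351.0])]
carriage_grip [(0.73, [272.7, 62.7], [449.0, 118.0])]
hood_edge [(0.59, [267.9, 250.3], [665.0, 118.0])]
lensboard_a_mid [(0.32, [321.1, 187.3], [602.0, 186.0])]
condenser_a_mid []
```

move_arm --pt "-10 -35 0 0 0 0 87" --pt "-20 -70 0 0 0 0 87" --pt "-30 -105 0 0 0 0 87" --pt "-40 -140 0 0 0 0 87" --pt "-40 -140 0 0 0 0 87"

```text
t: 3.67
ee_pos: [515.6, -5.9, 342.8]
orientation: [2.191, 2.251, -0.003]
ft_force: [-0.3, -0.0, -0.1]
width: 86.9
```

```bash
python3 - <<'E'
from h import *
i=get_image("wrist");save(i,"w2.png",scale=1.4);print(get_obs()["ee_pos"])
for r,a,c in nests(i): print(np.round(r[0],1),np.round(r[1],1),round(r[2],1),round(a),c.round())
for l in("knob_grip","carriage_grip","hood_edge","lensboard_a_mid","condenser_a_mid","carrier_mid"):
    print(l,[(round(m["p"],2),np.round(m["location"][::-1],1).tolist(),atz(i,m["location"][::-1],dict(knob_grip=125,carriage_grip=50,hood_edge=93).get(l,22))[:2].round().tolist()) for m in mark_of(i,l) if m["p"]>.2])
E
```

```text
[516.55526927  -3.96704212 342.92005142]
[555.6  34.3] [111.1  49.7] 0.9 5274 [310. 189.]
[509.3  98.5] [70.2 70.2] 0.8 4666 [361. 156.]
[508.  179.2] [79.7 79.1] 50.3 5016 [424. 157.]
[411.4 -61.6] [41.  62.1] 64.1 1337 [239.  75.]
knob_grip [(0.39, [73.0, 117.0], [462.0, -215.0])]
carriage_grip [(0.85, [383.1, 110.4], [449.0, 114.0])]
hood_edge [(0.67, [376.4, 292.4], [668.0, 118.0])]
lensboard_a_mid [(0.77, [183.4, 109.7], [456.0, -131.0])]
condenser_a_mid [(0.42, [307.5, 191.2], [558.0, 32.0])]
carrier_mid [(0.66, [72.1, 113.6], [464.0, -272.0])]
```

View pics/w2.png

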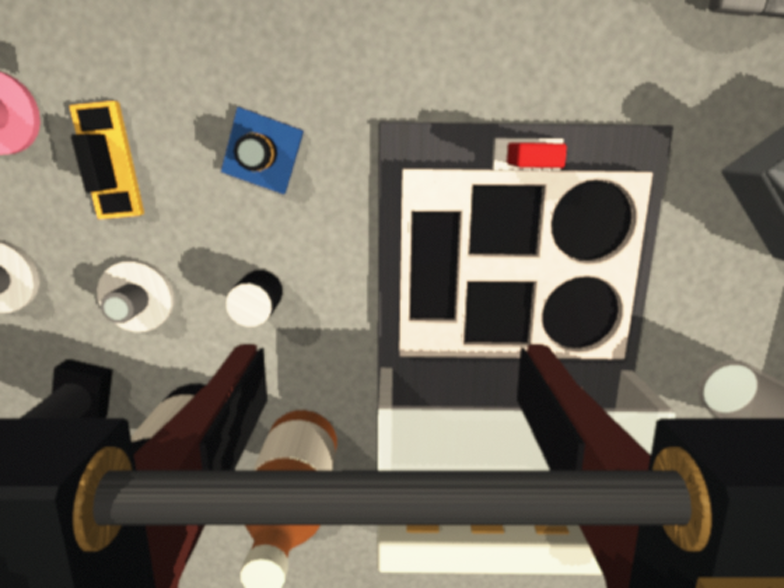

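move_arm --pt "-15 -35 0 0 0 0 87" --pt "-30 -70 0 0 0 0 87" --pt "-45 -105 0 0 0 0 87" --pt "-60 -140 0 0 0 0 87" --pt "-60 -160 0 0 0 0 87"

```text
t: 4.43
ee_pos: [456.0, -164.4, 342.7]
orientation: [-2.189, -2.253, 0.002]
ft_force: [0.2, -0.4, -0.3]
width: 86.9
```

move_arm --pt "0 -40 0 0 0 0 87" --pt "0 -60 0 0 0 0 87" --pt "0 -60 0 0 0 0 87" --pt "0 -60 0 0 0 0 87"

```text
t: 4.77
ee_pos: [458.0, -222.9, 342.3]
orientation: [-2.19, -2.251, -0.0]
ft_force: [-0.4, 0.6, -0.4]
width: 87.3
```

```bash
cat >> h.py <<'E'
def parts(im):
    hsv=cv2.cvtColor(im["color"],cv2.COLOR_RGB2HSV); res=[]
    for n,lo,hi in(("blue",(100,110,40),(125,255,255)),("yellow",(17,150,90),(32,255,255))):
        m=cv2.inRange(hsv,lo,hi); k,lab,st,_=cv2.connectedComponentsWithStats(m)
        for j in range(1,k):
            if st[j,4]<250: continue
            ys,xs=np.nonzero(lab==j)
            hull=cv2.convexHull(np.stack([xs,ys],1).astype(np.int32))[:,0]
            p=np.array([atz(im,q,10)[:2] for q in hull],np.float32); r=cv2.minAreaRect(p)
            print(n,np.round(r[0],1),np.round(r[1],1),"ang",round(r[2],1),"px",hull.mean(0).round())
def marks(im,ls,Z={}):
    for l in ls:
        print(l,[(round(m["p"],2),np.round(m["location"][::-1],1).tolist(),atz(im,m["location"][::-1],Z.get(l,22))[:2].round(1).tolist()) for m in mark_of(im,l) if m["p"]>.2])
E
python3 - <<'E'
from h import *
i=get_image("wrist");save(i,"w3.png",scale=1.4);print(get_obs()["ee_pos"])
parts(i); marks(i,("lensboard_a_mid","condenser_a_mid","carrier_mid"))
E
```

```text
[ 457.91732061 -222.13358286  342.31124818]
blue [ 453.4 -131.3] [61.2 60.2] ang 71.8 px [347. 155.]
yellow [ 466.6 -275.5] [103.8  42.3] ang 6.8 px [242. 169.]
yellow [771.9 134.3] [127.3  27.2] ang 10.8 px [498. 362.]
lensboard_a_mid [(0.88, [349.0, 159.5], [455.9, -132.3])]
condenser_a_mid [(0.63, [152.3, 242.3], [579.6, -398.7])]
carrier_mid [(0.82, [242.1, 164.2], [465.8, -272.6])]
```

View pics/w3.png

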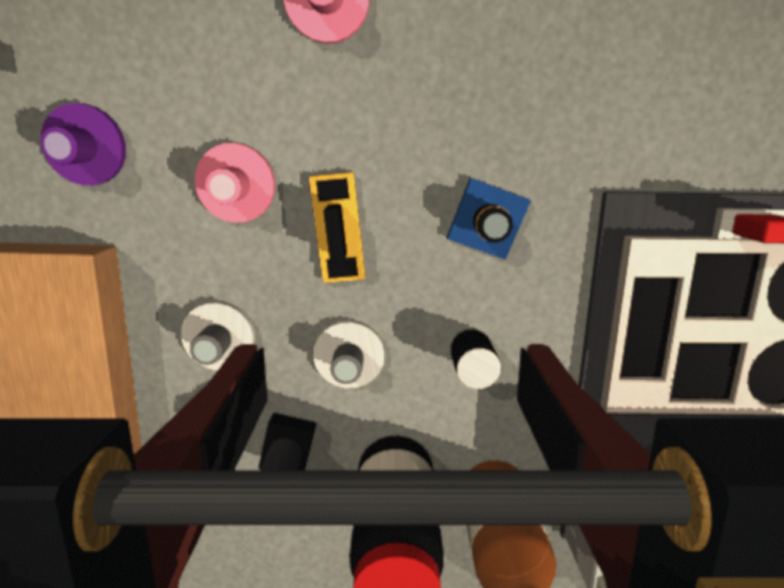

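move_arm --pt "-1 18 -35 0 0 -0.07 87" --pt "-2 37 -72 0 0 -0.14 87" --pt "-3 55 -109 0 0 -0.21 87" --pt "-4 73 -146 0 0 -0.28 87" --pt "-4 91 -182 0 0 -0.345 87"

```text
t: 5.38
ee_pos: [453.4, -130.1, 159.6]
orientation: [2.545, 1.84, 0.001]
ft_force: [-0.4, -0.3, 0.2]
width: 87.1
```

move_arm --pt "0 0 -40 0 0 0 87" --pt "0 0 -80 0 0 0 87" --pt "0 0 -110 0 0 0 87" --pt "0 0 -110 0 0 0 87"

```text
t: 5.72
ee_pos: [450.2, -129.6, 46.1]
orientation: [-2.536, -1.841, 0.009]
ft_force: [-1.3, 0.3, 0.0]
width: 86.6
```

```bash
python3 - <<'E'
from h import *
o=get_obs();print(o["ee_pos"],o["orientation"])
i=get_image("wrist");save(i,"w4.png",scale=1.2)
print(proj(i,[454,-131.5,44]),proj(i,o["ee_pos"]))
E
```

```text
[ 450.1998484  -129.60385099   46.0922838 ] [-2.53608326 -1.84118429  0.00870226]
[279.49555809 272.19530447] [280.79646132 266.14463784]
```

View pics/w4.png

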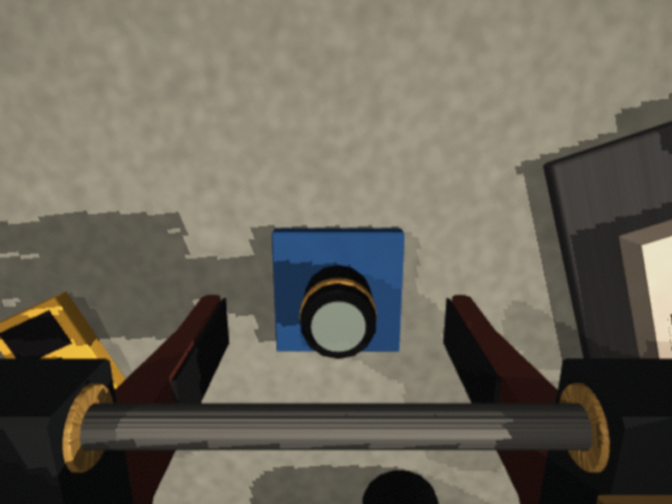

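move_arm --pt "0 0 -25 0 0 0 87" --pt "0 0 -37 0 0 0 87" --pt "0 0 -37 0 0 0 87" --pt "0 0 -37 0 0 0 20" --pt "0 0 -37 0 0 0 20"

```text
t: 6.18
ee_pos: [455.2, -132.2, 15.7]
orientation: [2.542, 1.842, 0.003]
ft_force: [0.5, -0.7, -0.2]
width: 77.2
```

move_arm --pt "0 0 0 0 0 0 20" --pt "0 0 0 0 0 0 20" --pt "0 0 0 0 0 0 20" --pt "0 0 0 0 0 0 20"

```text
t: 6.52
ee_pos: [454.1, -132.1, 14.2]
orientation: [2.543, 1.843, 0.001]
ft_force: [0.5, -0.5, -0.0]
width: 50.5
```

move_arm --pt "0 0 0 0 0 0 5" --pt "0 0 0 0 0 0 5" --pt "0 0 0 0 0 0 5" --pt "0 0 0 0 0 0 5" --pt "0 0 0 0 0 0 5"

```text
t: 6.93
ee_pos: [453.8, -131.9, 13.7]
orientation: [-2.544, -1.843, -0.0]
ft_force: [0.3, 1.0, 2.0]
width: 31.3
```

move_arm --pt "0 0 25 0 0 0 5" --pt "0 0 60 0 0 0 5" --pt "0 0 90 0 0 0 5" --pt "0 0 90 0 0 0 5"

```text
t: 7.27
ee_pos: [456.6, -132.9, 107.9]
orientation: [2.539, 1.84, 0.007]
ft_force: [1.2, -0.4, -0.7]
width: 31.7
```

move_arm --pt "9 38 0 0 0 0.07 5" --pt "18 76 0 0 0 0.14 5" --pt "27 114 0 0 0 0.21 5" --pt "36 152 0 0 0 0.27 5" --pt "45 190 -10 0 0 0.33 5"

```text
t: 7.68
ee_pos: [499.6, 59.7, 94.1]
orientation: [2.203, 2.238, 0.002]
ft_force: [0.9, -1.0, -1.3]
width: 31.6
```

move_arm --pt "10 36 -20 0 0 0 5" --pt "10 41 -25 0 0 0 5" --pt "10 41 -25 0 0 0 5" --pt "10 41 -25 0 0 0 5" --pt "10 41 -25 0 0 0 5"

```text
t: 8.1
ee_pos: [508.2, 98.0, 68.5]
orientation: [-2.207, -2.235, 0.002]
ft_force: [1.0, 0.1, -1.4]
width: 31.1
```

```bash
python3 - <<'E'
from h import *
o=get_obs();print(o["ee_pos"],o["orientation"],o["width"])
i=get_image("wrist");save(i,"w5.png",scale=1.2)
hsv=cv2.cvtColor(i["color"],cv2.COLOR_RGB2HSV);m=cv2.inRange(hsv,(100,110,40),(125,255,255))
k,lab,st,_=cv2.connectedComponentsWithStats(m);j=1+st[1:,4].argmax();ys,xs=np.nonzero(lab==j)
hull=cv2.convexHull(np.stack([xs,ys],1).astype(np.int32))[:,0]
z=o["ee_pos"][2]-3.5
p=np.array([atz(i,q,z)[:2] for q in hull],np.float32);r=cv2.minAreaRect(p);print(r, cv2.boxPoints(r))
for r,a,c in nests(i): print(np.round(r[0],1),np.round(r[1],1),round(r[2],1),round(a),c.round())
E
```

```text
[508.1937799   98.02367559  68.5137118 ] [-2.20723428e+00 -2.23494991e+00  1.50278795e-03] 31.147161370978733
((492.11920166015625, 96.98985290527344), (35.96533966064453, 60.213932037353516), 0.6875187158584595) [[473.77655  126.878876]
 [474.49908   66.66928 ]
 [510.46185   67.10083 ]
 [509.73932  127.310425]]
[507.7 179.1] [78.4 78.1] 38.7 4812 [419. 235.]
```

View pics/w5.png

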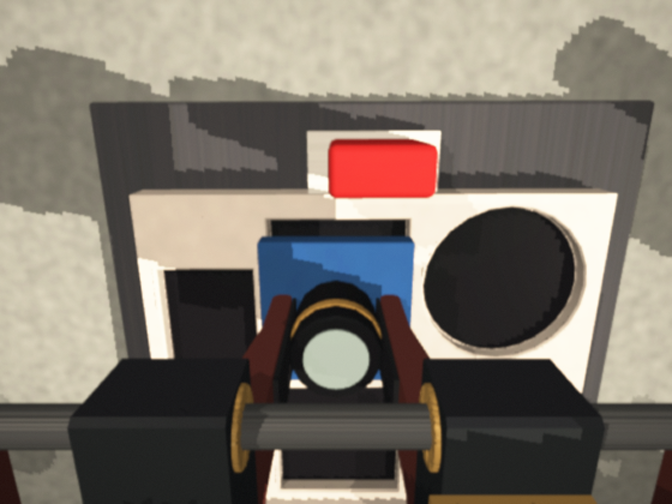

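move_arm --pt "0.5 1.5 -12 0 0 0 5" --pt "0.5 1.5 -24 0 0 0 5" --pt "0.5 1.5 -30 0 0 0 5" --pt "0.5 1.5 -34 0 0 0 5" --pt "0.5 1.5 -34 0 0 0 5"

```text
t: 8.57
ee_pos: [509.0, 99.2, 33.3]
orientation: [2.207, 2.236, -0.003]
ft_force: [2.8, -6.2, -6.4]
width: 31.1
```

move_arm --pt "0 0 0 0 0 0 52" --pt "0 0 0 0 0 0 52" --pt "0 0 0 0 0 0 52" --pt "0 0 0 0 0 0 52"

```text
t: 8.9
ee_pos: [509.2, 100.5, 34.5]
orientation: [-2.207, -2.236, 0.0]
ft_force: [-1.1, 0.1, -0.2]
width: 51.2
```

move_arm --pt "0 0 20 0 0 0 52" --pt "0 0 55 0 0 0 52" --pt "0 0 95 0 0 0 52" --pt "-10 -30 120 0 0 0 60" --pt "-20 -60 140 0 0 0 70"

```text
t: 9.32
ee_pos: [490.4, 41.0, 177.3]
orientation: [2.202, 2.238, 0.005]
ft_force: [0.2, -0.9, 0.6]
width: 61.8
```

move_arm --pt "-10 -30 25 0 0 0 80" --pt "-20 -60 50 0 0 0 87" --pt "-30 -90 60 0 0 0 87" --pt "-30 -90 60 0 0 0 87"

```text
t: 9.65
ee_pos: [459.2, -53.0, 237.4]
orientation: [2.207, 2.23, 0.003]
ft_force: [0.9, -0.1, -0.6]
width: 85.9
```

```bash
python3 - <<'E'
from h import *
o=get_obs();print(o["t"],o["ee_pos"],o["orientation"],o["width"])
i=get_image("wrist");save(i,"w6.png",scale=1.2)
parts(i)
for r,a,c in nests(i): print(np.round(r[0],1),np.round(r[1],1),round(r[2],1),round(a),c.round())
marks(i,("carrier_mid","lensboard_a_mid","condenser_a_mid"))
E
```

```text
9.65 [459.19026374 -53.00083223 237.44506134] [2.20670673 2.22977577 0.0030339 ] 85.92160141635922
blue [514.7 104.8] [63.6 66.3] ang 0.6 px [421. 220.]
yellow [ 466.4 -272.9] [103.6  45.9] ang 6.6 px [ 78. 176.]
yellow [697.1 215.6] [100.7  30.3] ang 9.5 px [494. 360.]
[507.7 179. ] [81.7 79.5] 47.6 5127 [499. 222.]
carrier_mid [(0.89, [71.0, 179.5], [466.8, -271.8]), (0.42, [156.4, 374.6], [712.7, -204.0])]
lensboard_a_mid [(0.74, [425.4, 228.0], [516.7, 104.6])]
condenser_a_mid []
```

View pics/w6.png

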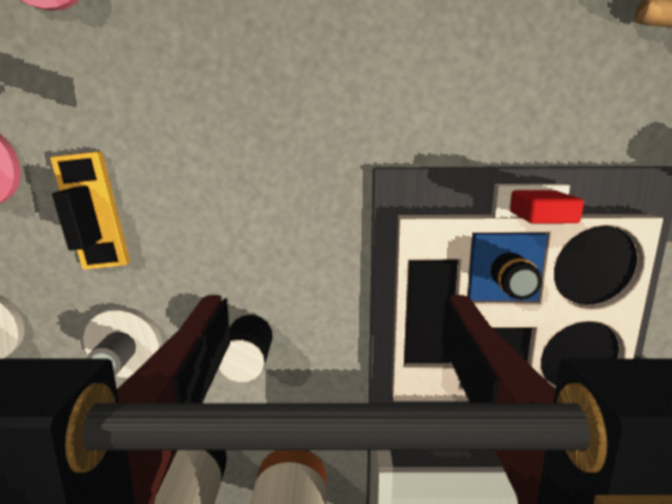

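move_arm --pt "1 -36 -18 0 0 0.03 87" --pt "2 -72 -36 0 0 0.06 87" --pt "4 -108 -54 0 0 0.09 87" --pt "6 -144 -72 0 0 0.105 87" --pt "7 -180 -90 0 0 0.105 87"

```text
t: 10.27
ee_pos: [466.6, -229.6, 142.8]
orientation: [-2.082, -2.351, 0.0]
ft_force: [1.2, -0.4, -0.6]
width: 87.0
```

move_arm --pt "0 -32 -24 0 0 0 87" --pt "0 -45 -55 0 0 0 87" --pt "0 -45 -80 0 0 0 87" --pt "0 -45 -80 0 0 0 80" --pt "0 -45 -80 0 0 0 75"

```text
t: 10.68
ee_pos: [465.4, -272.6, 62.8]
orientation: [-2.082, -2.346, 0.001]
ft_force: [-0.2, 0.2, 0.9]
width: 77.0
```

```bash
python3 - <<'E'
from h import *
o=get_obs();print(o["t"],o["ee_pos"],o["orientation"],o["width"])
i=get_image("wrist");parts(i);marks(i,("carrier_mid",))
hsv=cv2.cvtColor(i["color"],cv2.COLOR_RGB2HSV);m=cv2.inRange(hsv,(17,150,90),(32,255,255))
ys,xs=np.nonzero(m);print(xs.min(),xs.max(),ys.min(),ys.max(),(-i["camera_from_world"][:3,:3].T@i["camera_from_world"][:3,3]).round())
E
```

```text
10.6833 [ 465.36820599 -272.64574776   62.79247226] [-2.08151221e+00 -2.34621261e+00  1.14818452e-03] 77.0272682987381
yellow [ 466.2 -276. ] [103.1  41.6] ang 6.7 px [278. 219.]
yellow [ 544.9 -127.3] [54.2  8.9] ang 18.1 px [475. 357.]
carrier_mid [(0.71, [276.0, 235.8], [465.4, -275.5])]
78 482 146 392 [ 389. -283.  224.]
```

move_arm --pt "0 -1.5 -30 0 0 0 60" --pt "0 -1.5 -51 0 0 0 40" --pt "0 -1.5 -51 0 0 0 25" --pt "0 -1.5 -51 0 0 0 5" --pt "0 -1.5 -51 0 0 0 3"

```text
t: 11.2
ee_pos: [467.5, -276.1, 15.5]
orientation: [2.084, 2.348, 0.001]
ft_force: [0.0, 0.1, -0.4]
width: 45.1
```

move_arm --pt "0 0 0 0 0 0 3" --pt "0 0 0 0 0 0 3" --pt "0 0 0 0 0 0 3" --pt "0 0 0 0 0 0 3" --pt "0 0 0 0 0 0 3"

```text
t: 11.62
ee_pos: [466.5, -276.1, 14.2]
orientation: [2.086, 2.348, 0.0]
ft_force: [-1.0, 1.1, 7.0]
width: 13.6
```

move_arm --pt "0 0 0 0 0 0 3" --pt "0 0 0 0 0 0 3" --pt "0 0 0 0 0 0 3" --pt "0 0 0 0 0 0 3" --pt "0 0 10 0 0 0 3"

```text
t: 12.03
ee_pos: [465.2, -275.4, 22.7]
orientation: [-2.085, -2.347, 0.001]
ft_force: [-0.2, 0.5, -1.9]
width: 13.6
```

move_arm --pt "0 0 40 0 0 0 3" --pt "5 10 78 0 0 -0.02 3" --pt "15 48 85 0 0 -0.04 3" --pt "26 86 85 0 0 -0.06 3" --pt "37 124 85 0 0 -0.08 3"

```text
t: 12.45
ee_pos: [504.0, -151.3, 110.4]
orientation: [2.18, 2.258, 0.002]
ft_force: [1.3, -0.0, -1.9]
width: 13.8
```

move_arm --pt "11 38 0 0 0 -0.01 3" --pt "22 76 0 0 0 -0.02 3" --pt "33 114 0 0 0 -0.026 3" --pt "44 152 -10 0 0 -0.026 3" --pt "52 187 -20 0 0 -0.026 3"

```text
t: 12.87
ee_pos: [556.4, 37.3, 89.6]
orientation: [2.207, 2.234, 0.003]
ft_force: [-0.9, -0.1, -1.5]
width: 14.0
```

move_arm --pt "0 0 -10 0 0 0 3" --pt "0 0 -15 0 0 0 3" --pt "0 0 -15 0 0 0 3" --pt "0 0 -15 0 0 0 3" --pt "0 0 -15 0 0 0 3"

```text
t: 13.28
ee_pos: [555.2, 33.6, 74.1]
orientation: [2.21, 2.233, -0.0]
ft_force: [0.1, 1.0, -0.5]
width: 13.9
```

```bash
cat > held.py <<'E'
from h import *
def held(lo,hi,dz):
    o=get_obs();print(o["t"],o["ee_pos"].round(1),o["orientation"].round(3),round(o["width"],1))
    i=get_image("wrist");hsv=cv2.cvtColor(i["color"],cv2.COLOR_RGB2HSV);m=cv2.inRange(hsv,lo,hi)
    k,lab,st,_=cv2.connectedComponentsWithStats(m);j=1+st[1:,4].argmax();ys,xs=np.nonzero(lab==j)
    hull=cv2.convexHull(np.stack([xs,ys],1).astype(np.int32))[:,0]
    p=np.array([atz(i,q,o["ee_pos"][2]+dz)[:2] for q in hull],np.float32);r=cv2.minAreaRect(p);print(np.round(r[0],1),np.round(r[1],1),r[2]);print(cv2.boxPoints(r).round(1))
    return i
E
python3 - <<'E'
from held import *
i=held((17,150,90),(32,255,255),-3.5);save(i,"w7.png",scale=1.2)
for r,a,c in nests(i): print(np.round(r[0],1),np.round(r[1],1),round(r[2],1),round(a),c.round())
E
```

```text
13.2833 [555.2  33.6  74.1] [ 2.21   2.233 -0.   ] 13.9
[531.9  32.6] [57.8 40.9] 0.426813006401062
[[502.9  52.8]
 [503.2  11.9]
 [561.   12.3]
 [560.7  53.2]]
```

View pics/w7.png

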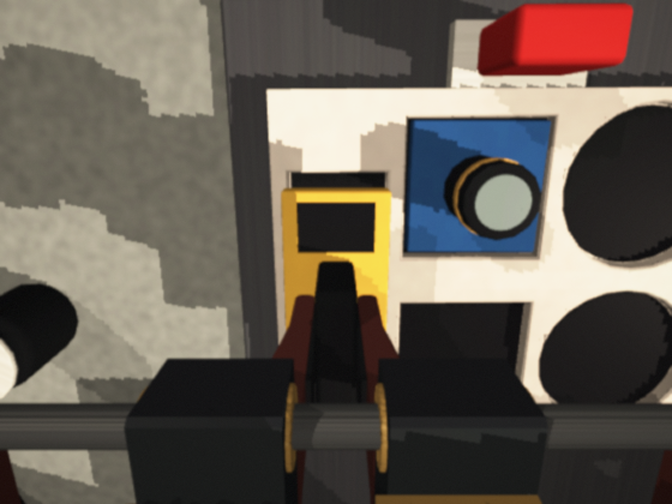

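```bash
python3 - <<'E'
from held import *
i=held((17,150,90),(32,255,255),-3.5)
g=i["color"][144].max(1).astype(int);d=np.diff(g)
print([(c,g[c]) for c in range(230,335,1)][::4])
for c in (241,322.5): print(atz(i,(c,144),28),atz(i,(c,144),20))
E
```

```text
13.3333 [555.3  33.7  74.2] [2.21  2.232 0.   ] 13.9
[532.1  32.6] [57.8 40.9] 0.4047190248966217
[[503.   52.8]
 [503.3  12. ]
 [561.2  12.4]
 [560.9  53.2]]
[(230, np.int64(190)), (234, np.int64(190)), (238, np.int64(153)), (242, np.int64(117)), (246, np.int64(39)), (250, np.int64(62)), (254, np.int64(52)), (258, np.int64(50)), (262, np.int64(50)), (266, np.int64(48)), (270, np.int64(48)), (274, np.int64(47)), (278, np.int64(47)), (282, np.int64(45)), (286, np.int64(45)), (290, np.int64(36)), (294, np.int64(37)), (298, np.int64(30)), (302, np.int64(22)), (306, np.int64(22)), (310, np.int64(21)), (314, np.int64(21)), (318, np.int64(21)), (322, np.int64(112)), (326, np.int64(190)), (330, np.int64(193)), (334, np.int64(191))]
[502.84114461  10.81991612  28.        ] [503.81789514   9.99973074  20.        ]
[502.3984999   56.35069787  28.        ] [503.3581819   57.28619541  20.        ]
```

move_arm --pt "0 1 -15 0 0 0 3" --pt "0 1 -28 0 0 0 3" --pt "0 1 -34 0 0 0 3" --pt "0 1 -39 0 0 0 3" --pt "0 1 -39 0 0 0 3"

```text
t: 13.8
ee_pos: [555.4, 35.7, 34.3]
orientation: [-2.208, -2.234, 0.0]
ft_force: [-0.4, 0.2, -1.4]
width: 14.1
```

move_arm --pt "0 0 0 0 0 0 40" --pt "0 0 0 0 0 0 40" --pt "0 0 0 0 0 0 40" --pt "0 0 20 0 0 0 40" --pt "0 0 55 0 0 0 40"

```text
t: 14.22
ee_pos: [552.6, 35.9, 87.3]
orientation: [-2.205, -2.232, 0.008]
ft_force: [-0.5, 0.0, 0.3]
width: 39.3
```

move_arm --pt "0 0 40 0 0 0 87" --pt "-5 -25 70 0 0 0 87" --pt "-10 -60 90 0 0 0 87" --pt "-15 -95 110 0 0 0 87" --pt "-20 -130 130 0 0 0 87"

```text
t: 14.63
ee_pos: [534.9, -95.0, 221.3]
orientation: [2.206, 2.236, 0.001]
ft_force: [0.2, 1.0, 0.1]
width: 69.7
```

move_arm --pt "-5 -36 10 0 0 0 87" --pt "-10 -72 20 0 0 0 87" --pt "-15 -108 40 0 0 0 87" --pt "-25 -144 60 0 0 0 87" --pt "-35 -180 60 0 0 0 87"

```text
t: 15.05
ee_pos: [501.4, -276.5, 283.9]
orientation: [2.203, 2.231, 0.003]
ft_force: [1.5, 0.1, -0.2]
width: 86.9
```

move_arm --pt "0 -30 0 0 0 0 87" --pt "0 -30 0 0 0 0 87" --pt "0 -30 0 0 0 0 87"

```text
t: 15.3
ee_pos: [499.8, -305.0, 279.6]
orientation: [-2.211, -2.232, -0.0]
ft_force: [0.5, -0.2, 0.1]
width: 86.8
```

```bash
python3 - <<'E'
from h import *
o=get_obs();print(o["t"],o["ee_pos"],o["orientation"],o["width"])
i=get_image("wrist");save(i,"w8.png",scale=1.2)
marks(i,("condenser_a_mid",))
w=((i["color"].min(2)>120)).astype(np.uint8);w[300:]=0
k,lab,st,ce=cv2.connectedComponentsWithStats(w)
for j in range(1,k):
    if st[j,4]>500:
        ys,xs=np.nonzero(lab==j);h=cv2.convexHull(np.stack([xs,ys],1).astype(np.int32))[:,0]
        p=np.array([atz(i,q,10)[:2] for q in h],np.float32);print(np.round(cv2.minEnclosingCircle(p)[0],1),cv2.minEnclosingCircle(p)[1],np.round(cv2.fitEllipse(p),1) if 0 else "",ce[j])
marks(i,("dev_bottle","stop_bottle","focuser","film_can"),dict(dev_bottle=0,stop_bottle=0,focuser=0,film_can=0))
for n in("side","scene"):
    s=get_image(n);print(n);marks(s,("dev_bottle","stop_bottle","focuser"),dict(dev_bottle=0,stop_bottle=0,focuser=0))
E
```

```text
15.3 [ 499.75162134 -305.04956736  279.62600961] [-2.21094131e+00 -2.23171630e+00 -3.33124449e-04] 86.75588959749474
condenser_a_mid [(0.63, [204.1, 233.1], [580.4, -396.4])]
[ 551.1 -268.4] 239.04689025878906  [311.22496305 171.64405484]
[ 590.6 -396.3] 46.10618591308594  [207.45093716 230.55402426]
[614.4  37. ] 42.59025955200195  [542.7154195  266.87301587]
dev_bottle [(0.58, [343.9, 334.0], [736.6, -214.2])]
stop_bottle [(0.51, [313.3, 248.9], [609.3, -261.2])]
focuser [(0.74, [261.2, 311.3], [701.7, -329.0])]
film_can [(0.73, [408.8, 234.9], [588.9, -140.0]), (0.61, [259.9, 314.6], [706.8, -330.8])]
side
dev_bottle [(0.91, [355.4, 215.1], [737.8, -214.5])]
stop_bottle [(0.66, [334.2, 195.5], [759.9, -103.1])]
focuser [(0.86, [379.7, 242.0], [699.3, -343.1])]
scene
dev_bottle [(0.71, [234.0, 312.7], [737.8, -211.6])]
stop_bottle [(0.71, [286.4, 314.0], [761.0, -97.8])]
focuser [(0.78, [178.2, 306.6], [700.4, -333.5])]
```

View pics/w8.png

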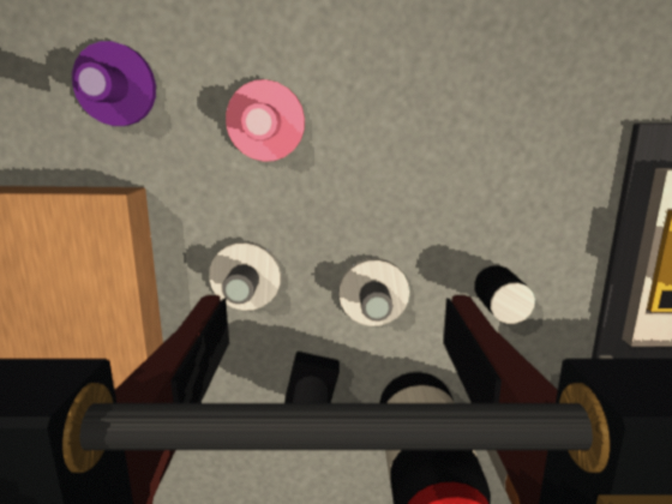

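```bash
cat >> h.py <<'E'
def discs(im,thr=170,z=10):
    w=(im["color"].max(2)>thr).astype(np.uint8);w[:,:]=cv2.morphologyEx(w,cv2.MORPH_OPEN,np.ones((3,3)))
    k,lab,st,ce=cv2.connectedComponentsWithStats(w)
    for j in range(1,k):
        if st[j,4]>400 and st[j,1]<300:
            ys,xs=np.nonzero(lab==j);h=cv2.convexHull(np.stack([xs,ys],1).astype(np.int32))[:,0]
            p=np.array([atz(im,q,z)[:2] for q in h]);A=np.c_[2*p,np.ones(len(p))];s=np.ones(len(p),bool)
            for _ in range(6):
                x=np.linalg.lstsq(A[s],(p[s]**2).sum(1),rcond=None)[0];R=np.sqrt(x[2]+x[0]**2+x[1]**2)
                e=np.hypot(*(p-x[:2]).T)-R; s=abs(e)<max(1.2,1.5*np.median(abs(e)))
            if 25<R<55: print("disc",x[:2].round(1),"R",R.round(1),"in",s.mean().round(2),"px",ce[j].round())
E
python3 - <<'E'
from h import *
i=get_image("wrist")
print(i["color"][210,190:245:5].tolist(),i["color"][180,240])
for t in(150,165,180): discs(i,t)
E
```

```text
[[227, 214, 190], [228, 216, 192], [229, 218, 194], [225, 213, 188], [227, 214, 190], [227, 215, 190], [224, 210, 187], [134, 126, 110], [152, 146, 127], [144, 138, 120], [150, 144, 125]] [144 138 121]
disc [ 426.6 -372.3] R 37.0 in 0.88 px [220.  99.]
disc [ 582.3 -399.5] R 37.3 in 0.96 px [211. 227.]
disc [ 598.9 -264.2] R 37.0 in 0.84 px [314. 243.]
disc [613.4  39.9] R 41.5 in 0.75 px [542. 267.]
disc [ 426.4 -372.5] R 36.8 in 0.94 px [220.  99.]
disc [ 582.1 -399.4] R 36.7 in 0.96 px [212. 227.]
disc [ 599.2 -264.6] R 36.9 in 1.0 px [315. 242.]
disc [614.2  39.5] R 40.9 in 0.55 px [542. 267.]
disc [ 426.4 -372.5] R 36.5 in 1.0 px [223. 101.]
disc [ 582.2 -399.6] R 36.5 in 0.96 px [212. 227.]
disc [ 599.  -264.9] R 36.5 in 0.96 px [315. 241.]
```

move_arm --pt "17 7 -36 0 0 0 75" --pt "33 13 -72 0 0 0 75" --pt "50 20 -108 0 0 0 75" --pt "66 26 -144 0 0 0 75" --pt "83 33 -180 0 0 0 70"

```text
t: 16.47
ee_pos: [583.9, -270.9, 98.2]
orientation: [2.208, 2.234, 0.0]
ft_force: [0.5, 0.0, 0.4]
width: 71.7
```

move_arm --pt "15.5 6.5 -35 0 0 0 70" --pt "15.5 6.5 -35 0 0 0 70" --pt "15.5 6.5 -35 0 0 0 70"

```text
t: 16.72
ee_pos: [597.5, -263.4, 62.3]
orientation: [-2.203, -2.233, 0.003]
ft_force: [-0.8, 0.2, 0.5]
width: 70.0
```

```bash
python3 - <<'E'
from h import *
o=get_obs();print(o["t"],o["ee_pos"],o["orientation"],o["width"])
i=get_image("wrist");discs(i,165)
E
```

```text
16.7167 [ 597.48438281 -263.44048407   62.28207114] [-2.20323468 -2.23277755  0.00289303] 70.01733221477278
disc [ 599.4 -264.6] R 36.6 in 1.0 px [292. 225.]
disc [ 578.3 -399.9] R 40.3 in 0.85 px [ 80. 236.]
disc [ 608. -104.] R 25.7 in 1.0 px [530. 248.]
```

move_arm --pt "0.3 0 -30 0 0 0 60" --pt "0.3 0 -51 0 0 0 50" --pt "0.3 0 -51 0 0 0 30" --pt "0.3 0 -51 0 0 0 5" --pt "0.3 0 -51 0 0 0 5"

```text
t: 17.18
ee_pos: [600.3, -265.6, 16.7]
orientation: [2.206, 2.232, 0.002]
ft_force: [-0.6, -0.3, -0.7]
width: 40.4
```

move_arm --pt "0 0 0 0 0 0 5" --pt "0 0 0 0 0 0 5" --pt "0 0 0 0 0 0 5" --pt "0 0 0 0 0 0 5" --pt "0 0 10 0 0 0 5"

```text
t: 17.6
ee_pos: [598.7, -264.4, 24.1]
orientation: [-2.208, -2.235, 0.0]
ft_force: [-0.1, 0.6, -2.1]
width: 31.2
```

move_arm --pt "0 0 40 0 0 0 5" --pt "-2 10 75 0 0 0 5" --pt "-5 50 80 0 0 0 5" --pt "-10 90 80 0 0 0 5" --pt "-15 130 80 0 0 0 5"

```text
t: 18.02
ee_pos: [584.5, -133.8, 106.0]
orientation: [2.208, 2.231, 0.003]
ft_force: [-0.3, -0.1, -2.8]
width: 31.3
```

move_arm --pt "2 40 0 0 0 0 5" --pt "4 80 0 0 0 0 5" --pt "6 120 0 0 0 0 5" --pt "8 160 0 0 0 0 5" --pt "10 200 0 0 0 0 5"

```text
t: 18.43
ee_pos: [593.9, 67.4, 104.9]
orientation: [2.207, 2.234, 0.001]
ft_force: [0.7, -0.6, -2.2]
width: 31.5
```

move_arm --pt "2 38 0 0 0 0 5" --pt "4 76 0 0 0 0 5" --pt "6 115 0 0 0 0 5" --pt "6 115 -20 0 0 0 5" --pt "6 115 -25 0 0 0 5"

```text
t: 18.85
ee_pos: [599.1, 182.7, 78.1]
orientation: [-2.203, -2.239, 0.001]
ft_force: [-1.4, 0.0, -2.7]
width: 31.2
```

move_arm --pt "0 0 0 0 0 0 5" --pt "0 0 0 0 0 0 5"

```text
t: 19.02
ee_pos: [599.6, 179.5, 78.8]
orientation: [-2.208, -2.234, 0.002]
ft_force: [0.2, 0.5, -2.8]
width: 31.3
```

```bash
python3 - <<'E'
from h import *
o=get_obs();print(o["t"],o["ee_pos"],o["orientation"],o["width"])
i=get_image("wrist");discs(i,165,o["ee_pos"][2]-3.5);save(i,"w9.png",scale=1.2)
for r,a,c in nests(i): print(np.round(r[0],1),np.round(r[1],1),round(r[2],1),round(a),c.round())
E
```

```text
19.0167 [599.56545094 179.48400989  78.80392098] [-2.20842570e+00 -2.23368573e+00  2.04763453e-03] 31.314317400838696
```

View pics/w9.png

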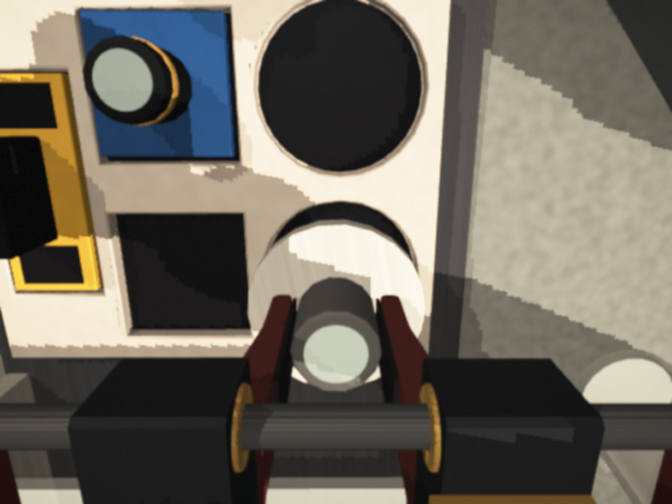

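```bash
python3 - <<'E'
from h import *
i=get_image("wrist");e=get_obs()["ee_pos"][2]
P=lambda c,r,z: print((c,r),z,atz(i,(c/1.2,r/1.2),z)[:2].round(1))
P(343,202,28);P(275,240,28);P(411,240,28)
P(335,224,e-3.5);P(335,224,e-13.5);P(250,295,e-3.5);P(423,290,e-3.5)
P(341,3,28);P(341,171,28);P(256,87,28);P(424,87,28)
E
```

```text
(343, 202) 28 [562.  181.8]
(275, 240) 28 [581.5 148.2]
(411, 240) 28 [580.8 216. ]
(335, 224) 75.94322212297814 [561.6 177.9]
(335, 224) 65.94322212297814 [564. 178.]
(250, 295) 75.94322212297814 [591.1 144.2]
(423, 290) 75.94322212297814 [588.3 213.3]
(341, 3) 28 [475.4 179.6]
(341, 171) 28 [547.1 180.6]
(256, 87) 28 [509.8 141.7]
(424, 87) 28 [509.  217.6]
```

move_arm --pt "1 2 -15 0 0 0 5" --pt "1 2 -30 0 0 0 5" --pt "1 2 -38 0 0 0 5" --pt "1 2 -44 0 0 0 5" --pt "1 2 -44 0 0 0 5"

```text
t: 19.53
ee_pos: [602.6, 182.0, 35.2]
orientation: [2.207, 2.233, 0.003]
ft_force: [1.7, -0.9, 0.3]
width: 31.4
```

move_arm --pt "0 0 -1 0 0 0 52" --pt "0 0 -1 0 0 0 52" --pt "0 0 -1 0 0 0 52" --pt "0 0 10 0 0 0 52" --pt "0 0 40 0 0 0 52"

```text
t: 19.95
ee_pos: [598.1, 181.8, 71.8]
orientation: [-2.205, -2.232, 0.01]
ft_force: [0.2, 0.1, 0.9]
width: 52.2
```

move_arm --pt "0 0 40 0 0 0 60" --pt "-5 -30 65 0 0 0 75" --pt "-10 -68 80 0 0 0 75" --pt "-15 -108 85 0 0 0 75" --pt "-20 -148 90 0 0 0 75"

```text
t: 20.37
ee_pos: [581.3, 33.6, 167.0]
orientation: [2.205, 2.235, 0.003]
ft_force: [0.4, -0.4, -0.5]
width: 75.3
```

move_arm --pt "-5 -40 5 0 0 0 75" --pt "-10 -80 10 0 0 0 75" --pt "-15 -120 10 0 0 0 75" --pt "-20 -160 10 0 0 0 75" --pt "-25 -200 10 0 0 0 75"

```text
t: 20.78
ee_pos: [555.6, -167.3, 175.9]
orientation: [2.207, 2.234, 0.001]
ft_force: [0.8, 0.3, -0.5]
width: 75.1
```

move_arm --pt "0 -40 0 0 0 0 75" --pt "0 -80 0 0 0 0 75" --pt "0 -120 -5 0 0 0 75" --pt "0 -155 -20 0 0 0 70" --pt "0 -190 -40 0 0 0 70"

```text
t: 21.2
ee_pos: [556.9, -358.3, 136.9]
orientation: [2.205, 2.231, 0.001]
ft_force: [0.1, -0.6, 0.2]
width: 70.0
```

```bash
python3 - <<'E'
from h import *
o=get_obs();print(o["t"],o["ee_pos"],o["orientation"],o["width"])
i=get_image("wrist");discs(i,165)
E
```

```text
21.2 [ 556.88211189 -358.25147609  136.85467496] [2.20540890e+00 2.23140550e+00 1.39424075e-03] 70.03938668431198
disc [ 427.1 -372.8] R 36.4 in 0.96 px [267.  34.]
disc [ 582.3 -399.7] R 36.6 in 1.0 px [245. 220.]
```

move_arm --pt "15 -25 -25 0 0 0 70" --pt "26 -44 -55 0 0 0 65" --pt "26 -44 -90 0 0 0 60" --pt "26 -44 -115 0 0 0 55" --pt "26 -44 -121 0 0 0 40"

```text
t: 21.67
ee_pos: [579.8, -398.7, 10.2]
orientation: [-2.204, -2.231, 0.003]
ft_force: [-11.9, -2.0, 25.0]
width: 51.6
```

move_arm --pt "0 0 0 0 0 0 5" --pt "0 0 0 0 0 0 5" --pt "0 0 0 0 0 0 5" --pt "0 0 0 0 0 0 5" --pt "0 0 0 0 0 0 5"

```text
t: 22.08
ee_pos: [582.7, -399.5, 15.1]
orientation: [2.207, 2.234, 0.001]
ft_force: [0.9, 1.1, 3.4]
width: 31.5
```

move_arm --pt "0 0 5 0 0 0 5" --pt "0 0 40 0 0 0 5" --pt "0 0 80 0 0 0 5" --pt "0 20 100 0 0 0 5" --pt "-5 60 100 0 0 0 5"

```text
t: 22.5
ee_pos: [581.2, -344.5, 120.4]
orientation: [2.202, 2.222, 0.004]
ft_force: [1.2, 1.0, -2.2]
width: 31.6
```

move_arm --pt "-6 40 0 0 0 0 5" --pt "-12 80 0 0 0 0 5" --pt "-18 120 0 0 0 0 5" --pt "-24 160 0 0 0 0 5" --pt "-30 200 0 0 0 0 5"

```text
t: 22.92
ee_pos: [546.3, -137.7, 114.2]
orientation: [2.208, 2.234, 0.0]
ft_force: [1.2, 0.7, -2.1]
width: 31.2
```

move_arm --pt "-5 40 0 0 0 0 5" --pt "-10 80 0 0 0 0 5" --pt "-15 120 0 0 0 0 5" --pt "-20 160 0 0 0 0 5" --pt "-25 200 0 0 0 0 5"

```text
t: 23.33
ee_pos: [521.4, 62.4, 114.2]
orientation: [2.208, 2.235, 0.0]
ft_force: [1.1, 0.3, -2.7]
width: 31.3
```

move_arm --pt "-5 40 0 0 0 0 5" --pt "-10 80 0 0 0 0 5" --pt "-14 119 -10 0 0 0 5" --pt "-14 119 -25 0 0 0 5" --pt "-14 119 -35 0 0 0 5"

```text
t: 23.75
ee_pos: [507.5, 181.7, 78.4]
orientation: [2.203, 2.239, 0.001]
ft_force: [-0.4, 0.1, -2.4]
width: 31.7
```

move_arm --pt "0 0 0 0 0 0 5" --pt "0 0 0 0 0 0 5" --pt "0 0 0 0 0 0 5"

```text
t: 24.0
ee_pos: [508.4, 178.4, 79.1]
orientation: [2.21, 2.233, -0.0]
ft_force: [0.4, -0.9, -1.8]
width: 31.5
```

```bash
python3 - <<'E'
from h import *
o=get_obs();print(o["t"],o["ee_pos"],o["orientation"],o["width"])
i=get_image("wrist");save(i,"w10.png",scale=1.4)
E
```

```text
24.0 [508.40777897 178.44653606  79.05837248] [ 2.20974679e+00  2.23291708e+00 -1.65110205e-06] 31.52025657517642
```

View pics/w10.png

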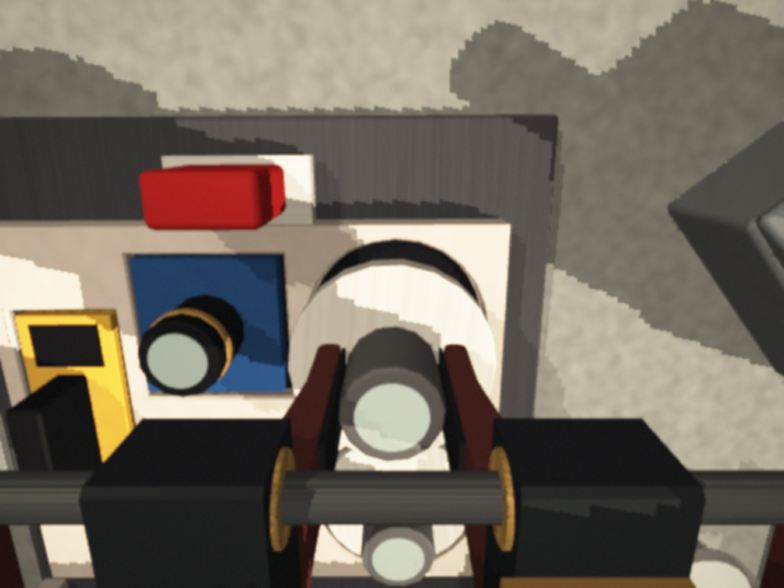

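```bash
python3 - <<'E'
from h import *
i=get_image("wrist");e=get_obs()["ee_pos"];print(e)
P=lambda c,r,z: print((c,r),z,atz(i,(c/1.4,r/1.4),z)[:2].round(1))
P(398,240,28);P(317,295,28);P(485,295,28)
P(393,262,e[2]-13.5);P(290,350,e[2]-3.5);P(496,350,e[2]-3.5)
E
```

```text
[508.7163829  178.58917408  79.33611372]
(398, 240) 28 [472.4 180.1]
(317, 295) 28 [496.8 145.5]
(485, 295) 28 [496.1 217.9]
(393, 262) 65.83611372013972 [472.8 177.9]
(290, 350) 75.83611372013972 [501.9 142.6]
(496, 350) 75.83611372013972 [501.2 213.7]
```

move_arm --pt "1.2 2.2 -15 0 0 0 5" --pt "1.2 2.2 -28 0 0 0 5" --pt "1.2 2.2 -37 0 0 0 5" --pt "1.2 2.2 -43 0 0 0 5" --pt "1.2 2.2 -44 0 0 0 5"

```text
t: 24.52
ee_pos: [509.3, 181.1, 34.5]
orientation: [-2.208, -2.234, 0.001]
ft_force: [-3.1, -3.2, 8.6]
width: 31.8
```

move_arm --pt "0 0 0 0 0 0 5" --pt "0 0 0 0 0 0 5"

```text
t: 24.68
ee_pos: [509.6, 181.6, 34.9]
orientation: [2.208, 2.234, 0.001]
ft_force: [1.0, -0.9, -2.3]
width: 31.2
```

move_arm --pt "0 0 -1 0 0 0 52" --pt "0 0 -1 0 0 0 52" --pt "0 0 -1 0 0 0 52" --pt "0 0 10 0 0 0 52" --pt "0 0 40 0 0 0 52"

```text
t: 25.1
ee_pos: [506.9, 181.0, 72.7]
orientation: [-2.206, -2.233, 0.009]
ft_force: [0.4, 0.6, 0.0]
width: 51.7
```

move_arm --pt "0 0 40 0 0 0 52" --pt "-5 -15 75 0 0 0 60" --pt "-10 -30 105 0 0 0 70" --pt "-20 -45 135 0 0 0 70" --pt "-35 -65 160 0 0 0 70"

```text
t: 25.52
ee_pos: [475.1, 116.7, 238.0]
orientation: [2.206, 2.234, 0.005]
ft_force: [0.0, -0.5, 0.3]
width: 69.9
```

move_arm --pt "-15 -5 35 0 0 0 70" --pt "-15 -5 65 0 0 0 70" --pt "-15 -5 65 0 0 0 70" --pt "-15 -5 65 0 0 0 70"

```text
t: 25.85
ee_pos: [460.1, 111.8, 302.3]
orientation: [2.206, 2.233, 0.007]
ft_force: [-0.4, -0.3, -0.4]
width: 70.1
```

```bash
python3 - <<'E'
from h import *
o=get_obs();print(o["t"],o["ee_pos"],o["orientation"],o["width"])
i=get_image("wrist");save(i,"w11.png",scale=1.4)
marks(i,("carriage_grip","knob_grip"),dict(carriage_grip=50,knob_grip=125))
hsv=cv2.cvtColor(i["color"],cv2.COLOR_RGB2HSV);m=cv2.inRange(hsv,(0,160,120),(6,255,255))|cv2.inRange(hsv,(174,160,120),(180,255,255))
k,lab,st,ce=cv2.connectedComponentsWithStats(m)
for j in range(1,k):
    if st[j,4]>100: print(st[j],atz(i,ce[j],70))
E
```

```text
25.85 [460.08767167 111.84199593 302.28777598] [2.20596349 2.23265229 0.0071419 ] 70.09874290861069
carriage_grip [(0.83, [284.2, 158.1], [449.2, 116.5]), (0.39, [532.5, 173.7], [463.9, 400.0])]
knob_grip [(0.89, [532.5, 177.0], [452.0, 348.0])]
[264 153  36  19 640] [450.4400209  113.79108896  70.        ]
```

View pics/w11.png

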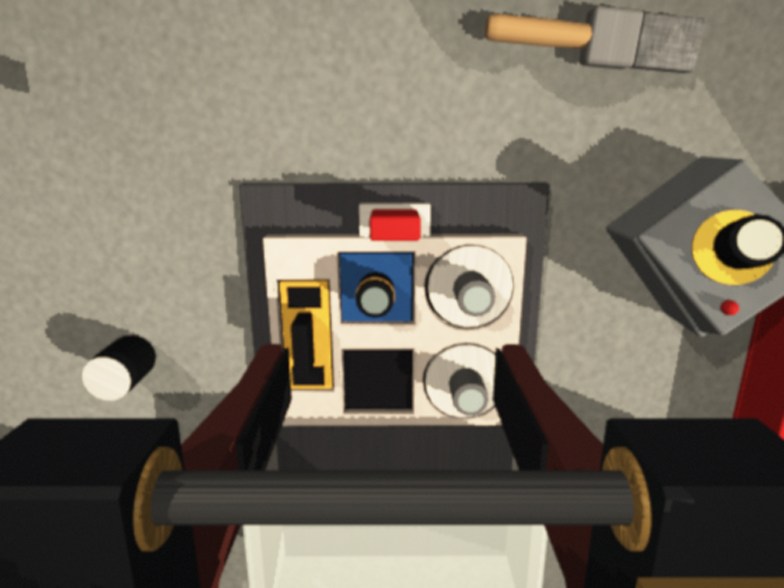

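move_arm --pt "-3 1 -40 0 0 0 70" --pt "-6 2 -80 0 0 0 70" --pt "-9 3 -120 0 0 0 70" --pt "-9 3 -160 0 0 0 70" --pt "-9 3 -190 0 0 0 70"

```text
t: 26.42
ee_pos: [447.5, 114.4, 105.7]
orientation: [-2.205, -2.234, 0.007]
ft_force: [0.4, -0.1, -1.2]
width: 70.3
```

move_arm --pt "0 0 -10 0 0 0 70" --pt "0 0 -10 0 0 0 70" --pt "0 0 -10 0 0 0 70" --pt "0 0 -10 0 0 0 70"

```text
t: 26.75
ee_pos: [451.4, 115.0, 100.9]
orientation: [2.207, 2.234, 0.003]
ft_force: [0.4, -0.2, 0.3]
width: 69.7
```

```bash
python3 - <<'E'
from h import *
o=get_obs();print(o["t"],o["ee_pos"],o["orientation"],o["width"])
i=get_image("wrist")
marks(i,("carriage_grip",),dict(carriage_grip=50))
hsv=cv2.cvtColor(i["color"],cv2.COLOR_RGB2HSV);m=cv2.inRange(hsv,(0,160,190),(6,255,255))|cv2.inRange(hsv,(174,160,190),(180,255,255))
k,lab,st,ce=cv2.connectedComponentsWithStats(m)
for j in range(1,k):
    if st[j,4]>300:
        c=np.array([[q] for q in zip(*np.nonzero(lab==j)[::-1])],np.int32);p=np.array([atz(i,q[0],70)[:2] for q in cv2.convexHull(c)],np.float32);print(st[j],cv2.minAreaRect(p),p.min(0),p.max(0))
E
```

```text
26.75 [451.36969825 115.02197725 100.87069515] [2.20703808 2.23428106 0.00253403] 69.680315158373
carriage_grip [(0.69, [279.0, 228.4], [450.5, 113.9])]
[ 246  227   68   30 1533] ((451.0650634765625, 114.10592651367188), (17.423137664794922, 37.564266204833984), 0.6557332277297974) [442.14755   95.382675] [459.62277 132.86847]
```

move_arm --pt "0.7 0 -25 0 0 0 70" --pt "0.7 0 -45 0 0 0 65" --pt "0.7 0 -57 0 0 0 60" --pt "0.7 0 -61 0 0 0 55" --pt "0.7 0 -61 0 0 0 50"

```text
t: 27.27
ee_pos: [451.2, 114.8, 39.0]
orientation: [2.208, 2.235, 0.0]
ft_force: [0.1, 0.7, 0.0]
width: 52.1
```

move_arm --pt "0 0 0 0 0 0 20" --pt "0 0 0 0 0 0 20" --pt "0 0 0 0 0 0 20" --pt "0 0 0 0 0 0 20"

```text
t: 27.6
ee_pos: [451.7, 114.3, 39.8]
orientation: [2.206, 2.235, 0.002]
ft_force: [0.4, -5.1, 1.1]
width: 39.8
```

move_arm --pt "8 0 0 0 0 0 20" --pt "28 0 0 0 0 0 20" --pt "50 0.3 0 0 0 0 20" --pt "72 0.6 0 0 0 0 20" --pt "94 0.8 0 0 0 0 20"

```text
t: 28.02
ee_pos: [545.2, 115.7, 39.7]
orientation: [-2.207, -2.235, 0.001]
ft_force: [-3.4, 3.4, 1.8]
width: 39.5
```

move_arm --pt "20 0.2 0 0 0 0 20" --pt "38 0.4 0 0 0 0 20" --pt "52 0.6 0 0 0 0 20" --pt "60 0.7 0 0 0 0 20" --pt "64 0.7 0 0 0 0 20"

```text
t: 28.43
ee_pos: [604.2, 116.6, 39.1]
orientation: [-2.203, -2.229, 0.013]
ft_force: [-24.7, 5.8, 18.5]
width: 39.9
```

move_arm --pt "1 0 0 0 0 0 20" --pt "2 0 0 0 0 0 20" --pt "3 0 0 0 0 0 20" --pt "4 0 0 0 0 0 20" --pt "4 0 0 0 0 0 20"

```text
t: 28.85
ee_pos: [605.2, 116.6, 38.9]
orientation: [-2.201, -2.227, 0.018]
ft_force: [-24.6, 4.6, 18.5]
width: 39.5
```

```bash
python3 - <<'E'
from h import *
o=get_obs();print(o["t"],o["ee_pos"],o["orientation"],o["ft_force"],o["moment"],o["qpos"])
i=get_image("wrist");s=get_image("scene");d=get_image("side")
a=cv2.resize(i["color"],(560,420));
b=cv2.resize(s["color"][170:300,270:480],None,fx=1.9,fy=1.9);c=cv2.resize(d["color"][90:230,170:340],None,fx=1.9,fy=1.9)
h=max(b.shape[0],c.shape[0]);B=np.zeros((h,b.shape[1]+c.shape[1],3),np.uint8);B[:b.shape[0],:b.shape[1]]=b;B[:c.shape[0],b.shape[1]:]=c
W=max(560,B.shape[1]);O=np.zeros((420*3//4+h,W,3),np.uint8);a=cv2.resize(i["color"],(420,315));O[:315,:420]=a;O[315:,:B.shape[1]]=B
cv2.imwrite("pics/m1.png",O[:,:,::-1]);print(O.shape)
marks(i,("carriage_grip","hood_edge"),dict(carriage_grip=50,hood_edge=93))
E
```

```text
28.85 [605.16093597 116.56516456  38.91218307] [-2.20070618 -2.22745775  0.01750853] [-24.57616149   4.58659062  18.49752688] [0.8476898  3.87286491 0.13110679] [ 0.17003996  0.66354788  1.72758335  0.00269235  0.76555316 -1.41479395]
(581, 722, 3)
carriage_grip [(0.63, [281.8, 270.4], [601.9, 116.7])]
hood_edge []
```

View pics/m1.png

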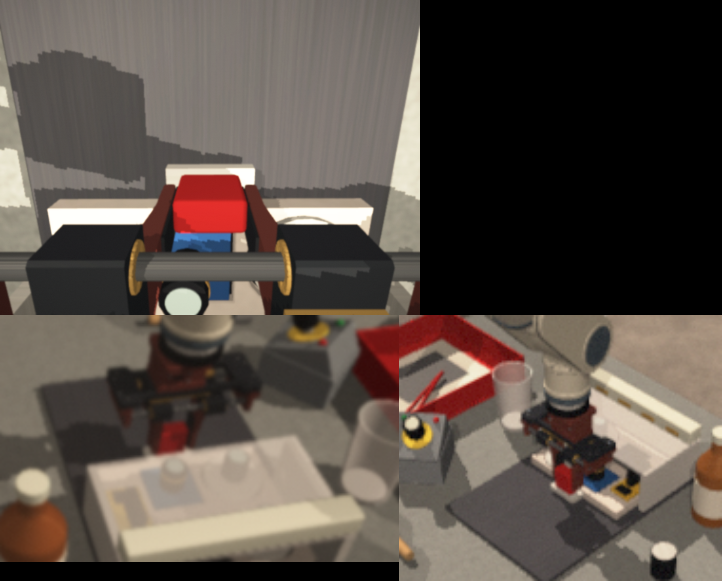

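move_arm --pt "-3 0 0 0 0 0 20" --pt "-5 0 0 0 0 0 20" --pt "-5 0 0 0 0 0 60" --pt "-5 0 0 0 0 0 65" --pt "-5 0 0 0 0 0 70"

```text
t: 29.52
ee_pos: [609.0, 116.2, 39.4]
orientation: [2.207, 2.234, 0.003]
ft_force: [1.2, -0.8, 0.8]
width: 56.0
```

move_arm --pt "0 0 0 0 0 0 70" --pt "0 0 0 0 0 0 70" --pt "0 0 15 0 0 0 70" --pt "0 0 45 0 0 0 70" --pt "-10 0 80 0 0 0 70"

```text
t: 29.93
ee_pos: [598.1, 115.9, 117.9]
orientation: [-2.208, -2.234, 0.003]
ft_force: [-0.0, 0.7, 1.0]
width: 70.1
```

move_arm --pt "-20 0 35 0 0 0 70" --pt "-40 0 70 0 0 0 70" --pt "-60 10 105 0 0 0 70" --pt "-80 20 135 0 0 0 70" --pt "-100 30 155 0 0 0 70"

```text
t: 30.35
ee_pos: [498.2, 146.6, 277.0]
orientation: [2.207, 2.233, 0.006]
ft_force: [0.4, -0.4, 0.7]
width: 69.8
```

```bash
python3 - <<'E'
from h import *
o=get_obs();print(o["t"],o["ee_pos"],o["orientation"])
i=get_image("wrist");s=get_image("scene");d=get_image("side")
marks(i,("carriage_grip","hood_edge","knob_grip"),dict(carriage_grip=50,hood_edge=93,knob_grip=125))
a={}
for n,m in(("w",i),("scene",s),("side",d)):
    r=mark_of(m,"knob_grip");print(n,[(round(x["p"],2),np.round(x["location"][::-1],1).tolist()) for x in r][:3])
    a[n]=(m,[x["location"][::-1] for x in r])
for n,q in a.items():
  for n2,q2 in a.items():
    if n<n2:
      for p in q[1][:4]:
        for p2 in q2[1][:3]:
          x,e=tri(q[0],p,q2[0],p2)
          if e<12: print(n,n2,x.round(),e.round(1))
E
```

```text
30.35 [498.21331815 146.58050391 277.03508418] [2.20721614 2.23255888 0.00572809]
carriage_grip [(0.9, [252.1, 260.9], [602.0, 115.6])]
hood_edge [(0.84, [251.5, 332.0], [666.4, 117.3])]
knob_grip [(0.7, [521.4, 136.2], [450.1, 348.3])]
w [(0.7, [521.4, 136.2])]
scene [(0.45, [427.2, 166.5])]
side [(0.62, [177.1, 149.9])]
scene w [450. 349. 123.] 1.6
scene side [444. 351. 116.] 4.0
side w [452. 363. 102.] 0.4
```

move_arm --pt "-16 33 10 0 0 0 70" --pt "-33 65 20 0 0 0 70" --pt "-50 98 30 0 0 0 70" --pt "-66 130 40 0 0 0 70" --pt "-82 162 46 0 0 0 70"

```text
t: 31.22
ee_pos: [415.7, 309.5, 319.8]
orientation: [-2.209, -2.234, 0.0]
ft_force: [0.4, 0.3, -0.7]
width: 70.3
```

move_arm --pt "-16 32 0 0 0 0 70" --pt "-16 32 0 0 0 0 70" --pt "-16 32 0 0 0 0 70"

```text
t: 31.47
ee_pos: [399.4, 341.3, 318.7]
orientation: [2.204, 2.238, -0.003]
ft_force: [0.4, -0.6, 0.2]
width: 69.7
```

```bash
python3 - <<'E'
from h import *
o=get_obs();print(o["t"],o["ee_pos"],o["orientation"])
i=get_image("wrist");marks(i,("knob_grip","carriage_grip"),dict(knob_grip=120,carriage_grip=50));print(recognise(i,"knob_grip")[:1])
np.savez("k1.npz",color=i["color"],mtx=i["mtx"],c=i["camera_from_world"])
save(i,"k1.png",(180,60,460,270),2.8)
E
```

```text
31.4667 [399.35587038 341.34648409 318.70238404] [ 2.20444409  2.23827394 -0.00256574]
knob_grip [(0.58, [295.6, 227.0], [449.8, 357.7])]
carriage_grip []
[{'bbox': [297.2, 224.8, 41.5, 32.5], 'p': 0.77}]
```

View pics/k1.png

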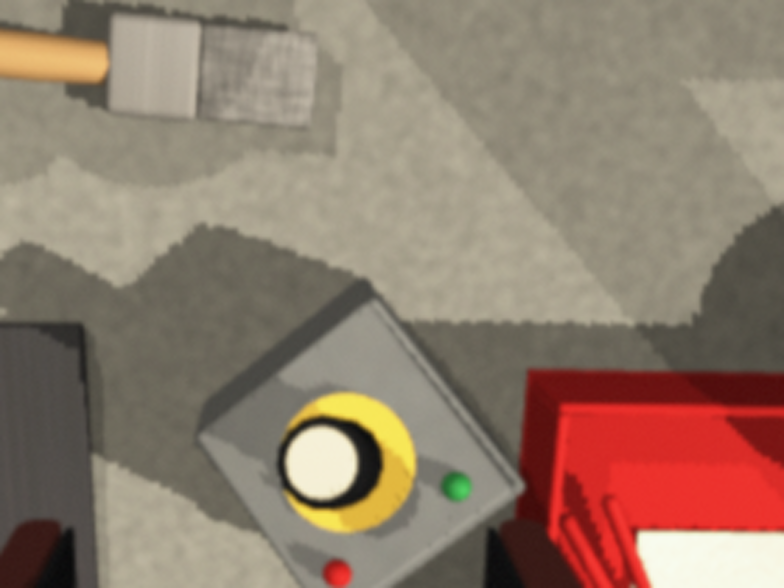

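```bash
cat > knob.py <<'E'
from h import *
from scipy.optimize import least_squares
def feat(i,guess):
    c=i["color"].astype(int);hsv=cv2.cvtColor(i["color"],cv2.COLOR_RGB2HSV)
    y=cv2.inRange(hsv,(20,120,120),(33,255,255)); w=((c.min(2)>150)&(hsv[:,:,1]<70)).astype(np.uint8)
    o=[]
    for m in(w,y):
        k,lab,st,ce=cv2.connectedComponentsWithStats(m); best=None
        js=[j for j in range(1,k) if 150<st[j,4]<9000 and np.hypot(*(ce[j]-guess))<45]
        j=min(js,key=lambda j:np.hypot(*(ce[j]-guess)));ys,xs=np.nonzero(lab==j)
        h=cv2.convexHull(np.stack([xs,ys],1).astype(np.int32)); e=cv2.fitEllipse(h); o.append(e); 
    return o
E
python3 - <<'E'
from knob import *
d=np.load("k1.npz");i=dict(color=d["color"],mtx=d["mtx"],camera_from_world=d["c"])
f=feat(i,np.array([295,227]));print(f)
cap,col=np.array(f[0][0]),np.array(f[1][0])
L=np.array([203,435])/2.8+[180,60];U=np.array([372,300])/2.8+[180,60];Rr=np.array([522,487])/2.8+[180,60]
for z in(40,60,80):
    a,b=atz(i,L,z),atz(i,U,z);v=b-a;print(z,a.round(),b.round(),np.linalg.norm(v).round(),"n angle",np.degrees(np.arctan2(v[0],-v[1])))
for phi in(210,215,220,225):
    ph=np.radians(phi);n=np.array([np.sin(.42)*np.cos(ph),np.sin(.42)*np.sin(ph),np.cos(.42)])
    r=least_squares(lambda F:np.r_[proj(i,F)-col,proj(i,F+46*n)-cap],[450,355,90]);print(phi,r.x.round(1),(r.x+29*n).round(1),r.fun.round(1))
E
```

```text
[((294.316162109375, 224.84765625), (24.70583152770996, 25.079748153686523), 175.07212829589844), ((303.34100341796875, 224.74522399902344), (48.75450897216797, 49.58491134643555), 161.63670349121094)]
40 [464. 307.  40.] [401. 380.  40.] 96.0 n angle -139.64913110769857
60 [457. 309.  60.] [398. 379.  60.] 92.0 n angle -139.6491311076986
80 [451. 310.  80.] [394. 377.  80.] 87.0 n angle -139.6491311076986
210 [427.3 361.1 180.1] [417.1 355.1 206.6] [-0.3  1.1  0.2 -1. ]
215 [441.6 364.3 137.7] [431.9 357.5 164.2] [-0.   0.5  0.  -0.4]
220 [457.8 367.8  89.7] [448.7 360.2 116.2] [-0. -0.  0.  0.]
225 [475.3 371.5  37.7] [467.  363.1  64.1] [-0.  -0.4  0.   0.4]
```

move_arm --pt "6 1 -12 0 0 0.12 70" --pt "12 1 -24 0 0 0.24 70" --pt "18 2 -36 0 0 0.36 70" --pt "24 2 -48 0 0 0.48 70" --pt "29 3 -60 0 0 0.6 70"

```text
t: 32.08
ee_pos: [430.1, 341.9, 259.0]
orientation: [1.444, 2.79, -0.0]
ft_force: [0.7, 1.2, 0.3]
width: 69.5
```

move_arm --pt "0 0 0 0 0 0.089 70" --pt "0 0 0 0 0 0.089 70"

```text
t: 32.25
ee_pos: [429.5, 341.7, 258.6]
orientation: [-1.322, -2.849, 0.003]
ft_force: [0.1, -0.3, -0.2]
width: 70.0
```

move_arm --pt "0 0 -20 0.0774 -0.0916 0 70" --pt "0 0 -40 0.1549 -0.1833 0 70" --pt "0 0 -65 0.2323 -0.2749 0 70" --pt "0 0 -85 0.2711 -0.3207 0 70" --pt "0 0 -85 0.2711 -0.3207 0 70"

```text
t: 32.67
ee_pos: [425.0, 339.0, 170.4]
orientation: [1.234, 2.642, 0.557]
ft_force: [-1.1, -2.2, -0.5]
width: 69.8
```

move_arm --pt "0 0 0 0 0 0 70" --pt "0 0 0 0 0 0 70"

```text
t: 32.83
ee_pos: [430.4, 343.8, 176.1]
orientation: [1.229, 2.64, 0.563]
ft_force: [0.5, 0.2, -0.5]
width: 69.9
```

```bash
python3 - <<'E'
from knob import *
from scipy.spatial.transform import Rotation as R
o=get_obs();print(o["t"],o["ee_pos"],R.from_rotvec(o["orientation"]).as_matrix().round(3))
d=np.load("k1.npz");i=dict(color=d["color"],mtx=d["mtx"],camera_from_world=d["c"])
j=get_image("wrist");np.savez("k2.npz",color=j["color"],mtx=j["mtx"],c=j["camera_from_world"])
g=proj(j,[449,360,130]);print(g);save(j,"k2.png",scale=1.2)
f=feat(i,np.array([295,227]));fj=feat(j,g);print(fj)
def res(u):
    ph=u[3];n=np.array([np.sin(.42)*np.cos(ph),np.sin(.42)*np.sin(ph),np.cos(.42)])
    return np.r_[proj(i,u[:3])-f[1][0],proj(i,u[:3]+46*n)-f[0][0],proj(j,u[:3]+46*n)-fj[0][0]]
r=least_squares(res,[455,365,90,np.radians(220)],x_scale=[1,1,1,.01]);u=r.x;ph=u[3];n=np.array([np.sin(.42)*np.cos(ph),np.sin(.42)*np.sin(ph),np.cos(.42)])
print(u,np.degrees(ph),r.fun.round(1),"C",u[:3]+29*n,"cap tri",tri(i,f[0][0],j,fj[0][0]))
E
```

```text
32.8333 [430.40407893 343.79917024 176.0560515 ] [[-0.644  0.699  0.311]
 [ 0.765  0.588  0.263]
 [ 0.001  0.407 -0.913]]
[281.95787847 236.29482428]Traceback (most recent call last):
  File "<stdin>", line 7, in <module>
  File "knob.py", line 10, in feat
    j=min(js,key=lambda j:np.hypot(*(ce[j]-guess)));ys,xs=np.nonzero(lab==j)
ValueError: min() iterable argument is empty
```

View pics/k2.png

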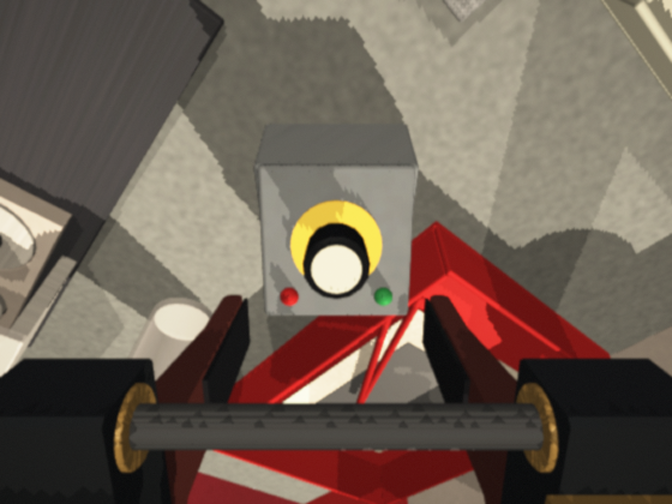

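```bash
python3 - <<'E'
from knob import *
L=lambda n:(lambda d:dict(color=d["color"],mtx=d["mtx"],camera_from_world=d["c"]))(np.load(n))
i,j=L("k1.npz"),L("k2.npz")
w=(j["color"].min(2)>150).astype(np.uint8);k,lab,st,ce=cv2.connectedComponentsWithStats(w);q=np.argmin(np.hypot(*(ce-[281,224]).T));print(st[q],ce[q]);cj=ce[q]
colj=np.array([336,243])/1.2
f=feat(i,np.array([295,227]))
def res(u):
    ph=u[3];n=np.array([np.sin(.42)*np.cos(ph),np.sin(.42)*np.sin(ph),np.cos(.42)])
    return np.r_[proj(i,u[:3])-f[1][0],proj(i,u[:3]+46*n)-f[0][0],proj(j,u[:3]+46*n)-cj,(proj(j,u[:3])-colj)*[1,.5]]
r=least_squares(res,[455,365,90,np.radians(220)],x_scale=[1,1,1,.01]);u=r.x;ph=u[3];n=np.array([np.sin(.42)*np.cos(ph),np.sin(.42)*np.sin(ph),np.cos(.42)])
C=u[:3]+29*n;print(u.round(1),np.degrees(ph),r.fun.round(1),"C",C.round(1),"cap tri",tri(i,f[0][0],j,cj),"n",n.round(3))
print("target",(C-15*n).round(1))
E
```

```text
[ 260  205   41   40 1296] [279.93287037 224.11805556]
[460.5 368.3  81.7   3.8] 220.50184791684953 [-0.1 -0.  -0.   0.1  0.  -0.2  0.   0.5] C [451.5 360.6 108.2] cap tri (array([446.14697987, 356.06255407, 123.99221763]), np.float64(0.1387930472504435)) n [-0.31  -0.265  0.913]
target [456.2 364.6  94.5]
```

move_arm --pt "9 7 -26 0 0 0 70" --pt "17 13 -50 0 0 0 65" --pt "23 18 -67 0 0 0 60" --pt "26 20.5 -76 0 0 0 55" --pt "27 21.4 -80 0 0 0 50"

```text
t: 33.3
ee_pos: [457.4, 365.9, 94.6]
orientation: [1.227, 2.641, 0.563]
ft_force: [-0.4, 0.4, 0.5]
width: 52.2
```

move_arm --pt "0 0 0 0 0 0 10" --pt "0 0 0 0 0 0 10" --pt "0 0 0 0 0 0 10" --pt "0 0 0 0 0 0 10" --pt "0 0 0 0 0 0 10"

```text
t: 33.72
ee_pos: [456.0, 365.4, 96.0]
orientation: [1.226, 2.641, 0.565]
ft_force: [-1.5, 3.8, -2.5]
width: 35.3
```

move_arm --pt "-1.9 -1.6 5.5 0 0 0 10" --pt "-3.7 -3.2 11 0 0 0 10" --pt "-5.6 -4.8 16.5 0 0 0 10" --pt "-7 -6 21 0 0 0 10" --pt "-7.8 -6.6 23 0 0 0 10"

```text
t: 34.13
ee_pos: [448.1, 358.7, 119.0]
orientation: [1.226, 2.641, 0.565]
ft_force: [10.3, 15.2, -32.6]
width: 35.4
```

move_arm --pt "-0.6 -0.5 1.8 0 0 0 10" --pt "-0.9 -0.8 2.7 0 0 0 10" --pt "-1.2 -1 3.6 0 0 0 10" --pt "-1.2 -1 3.6 0 0 0 10"

```text
t: 34.47
ee_pos: [447.0, 357.9, 120.5]
orientation: [1.227, 2.642, 0.563]
ft_force: [11.7, 16.4, -32.5]
width: 35.9
```

move_arm --pt "0 0 0 0 0 0 70" --pt "0 0 0 0 0 0 70" --pt "0 0 0 0 0 0 70" --pt "0 0 0 0 0 0 70" --pt "0 0 0 0 0 0 70"

```text
t: 34.88
ee_pos: [447.1, 357.1, 122.0]
orientation: [1.226, 2.64, 0.564]
ft_force: [-0.1, 0.1, -0.1]
width: 65.4
```

move_arm --pt "-5 -4 14 0 0 0 70" --pt "-12 -10 36 0 0 0 70" --pt "-17 -14 50 0 0 0 70" --pt "-17 -14 50 0 0 0 70" --pt "-17 -14 50 0 0 0 70"

```text
t: 35.3
ee_pos: [430.4, 343.3, 172.3]
orientation: [1.226, 2.639, 0.566]
ft_force: [-0.2, -1.4, -0.4]
width: 70.2
```

```bash
python3 - <<'E'
from knob import *
o=get_obs();print(o["t"],o["ee_pos"],o["ft_force"])
j=get_image("wrist");w=(j["color"].min(2)>150).astype(np.uint8);k,lab,st,ce=cv2.connectedComponentsWithStats(w)
n=np.array([-.31,-.265,.913]);F=np.array([460.5,368.3,81.7])
for p in(0,12,25): print(p,proj(j,F+(46+p)*n))
q=np.argmin(np.hypot(*(ce-proj(j,F+46*n)).T));print(ce[q],st[q])
for nm in("side","scene"):
    s=get_image(nm);m=mark_of(s,"carriage_grip")[:1];print(nm,m,[proj(s,[x,116,50]).round() for x in(602,590,450)])
E
```

```text
35.3 [430.39483109 343.28079361 172.27156225] [-0.18213133 -1.37275629 -0.42991885]
0 [280.64981047 228.25932297]
12 [280.66224289 235.29622222]
25 [280.67729768 243.81741802]
[280.55370651 228.51739788] [ 260  209   42   40 1322]
side [{'location': [173.6, 256.2], 'p': 0.91}] [array([257., 175.]), array([255., 177.]), array([224., 196.])]
scene [{'location': [233.1, 361.6], 'p': 0.98}] [array([359., 235.]), array([358., 232.]), array([342., 196.])]
```

move_arm --pt "-3 -3 25 -0.0774 0.0916 0 70" --pt "0 0 50 -0.1549 0.1833 0 70" --pt "0 0 70 -0.2323 0.2749 0 70" --pt "0 0 80 -0.2711 0.3207 0 70" --pt "0 0 80 -0.2711 0.3207 0 70"

```text
t: 35.97
ee_pos: [433.4, 345.8, 254.8]
orientation: [1.323, 2.849, 0.001]
ft_force: [0.4, 0.9, 0.8]
width: 69.8
```

move_arm --pt "20 -28 0 0 0 -0.12 70" --pt "40 -56 0 0 0 -0.24 70" --pt "60 -84 0 0 0 -0.36 70" --pt "80 -112 0 0 0 -0.48 70" --pt "100 -140 -10 0 0 -0.6 70"

```text
t: 36.38
ee_pos: [531.1, 201.9, 240.8]
orientation: [2.112, 2.324, 0.004]
ft_force: [0.8, -0.8, 0.4]
width: 70.2
```

move_arm --pt "22 -28 -20 0 0 -0.089 70" --pt "44 -56 -40 0 0 -0.089 70" --pt "66 -80 -60 0 0 -0.089 70" --pt "72 -87 -90 0 0 -0.089 70" --pt "72 -87 -115 0 0 -0.089 70"

```text
t: 36.8
ee_pos: [602.7, 113.4, 123.0]
orientation: [2.211, 2.231, 0.001]
ft_force: [-0.0, -0.7, -0.4]
width: 70.2
```

move_arm --pt "0 0 -20 0 0 0 70" --pt "0 0 -20 0 0 0 70" --pt "0 0 -20 0 0 0 70" --pt "0 0 -20 0 0 0 70"

```text
t: 37.13
ee_pos: [602.1, 116.3, 106.5]
orientation: [2.207, 2.235, 0.001]
ft_force: [0.9, 0.3, 1.6]
width: 70.3
```

```bash
python3 - <<'E'
from h import *
o=get_obs();print(o["t"],o["ee_pos"],o["orientation"],o["width"])
i=get_image("wrist")
marks(i,("carriage_grip","hood_edge"),dict(carriage_grip=50,hood_edge=93))
hsv=cv2.cvtColor(i["color"],cv2.COLOR_RGB2HSV);m=cv2.inRange(hsv,(0,160,190),(6,255,255))|cv2.inRange(hsv,(174,160,190),(180,255,255))
k,lab,st,ce=cv2.connectedComponentsWithStats(m)
for j in range(1,k):
    if st[j,4]>300:
        c=np.array([[q] for q in zip(*np.nonzero(lab==j)[::-1])],np.int32);p=np.array([atz(i,q[0],70)[:2] for q in cv2.convexHull(c)],np.float32);print(st[j],cv2.minAreaRect(p))
E
```

```text
37.1333 [602.09868979 116.25598206 106.51488515] [2.20721365e+00 2.23489341e+00 1.26609955e-03] 70.3425793791106
carriage_grip [(0.96, [279.0, 222.5], [599.3, 115.1])]
hood_edge [(0.74, [281.7, 359.2], [665.9, 117.4])]
[ 247  219   68   32 1980] ((599.7302856445312, 115.92634582519531), (18.942529678344727, 38.37874221801758), 0.6774359345436096)
```

move_arm --pt "-1 0 -30 0 0 0 70" --pt "-2 0 -50 0 0 0 65" --pt "-2 0 -62 0 0 0 60" --pt "-2 0 -68 0 0 0 55" --pt "-2 0 -68 0 0 0 50"

```text
t: 37.7
ee_pos: [599.7, 116.1, 37.7]
orientation: [-2.207, -2.235, 0.001]
ft_force: [0.3, -0.2, -0.4]
width: 52.3
```

move_arm --pt "0 0 0 0 0 0 20" --pt "0 0 0 0 0 0 20" --pt "0 0 0 0 0 0 20" --pt "0 0 0 0 0 0 20"

```text
t: 38.03
ee_pos: [601.0, 116.6, 39.4]
orientation: [2.207, 2.234, 0.003]
ft_force: [0.2, 3.7, 2.9]
width: 39.6
```

move_arm --pt "0.7 0 0 0 0 0 20" --pt "1.5 0 0 0 0 0 20" --pt "1.5 0 0 0 0 0 20" --pt "1.5 0 0 0 0 0 20"

```text
t: 38.37
ee_pos: [601.8, 116.6, 39.4]
orientation: [2.207, 2.235, 0.002]
ft_force: [-2.4, 3.3, 6.7]
width: 39.6
```

move_arm --pt "0.7 0 0 0 0 0 20" --pt "1.5 0 0 0 0 0 20" --pt "1.5 0 0 0 0 0 20" --pt "1.5 0 0 0 0 0 20"

```text
t: 38.7
ee_pos: [601.8, 116.5, 39.4]
orientation: [-2.206, -2.234, 0.002]
ft_force: [-8.7, 3.5, 11.2]
width: 39.8
```

move_arm --pt "-4 0 0 0 0 0 20" --pt "-16 -0.2 0 0 0 0 20" --pt "-34 -0.4 0 0 0 0 20" --pt "-54 -0.6 0 0 0 0 20" --pt "-74 -0.8 0 0 0 0 20"

```text
t: 39.12
ee_pos: [530.5, 115.5, 39.4]
orientation: [2.206, 2.233, 0.006]
ft_force: [4.1, 2.2, 3.4]
width: 39.7
```

move_arm --pt "-20 -0.2 0 0 0 0 20" --pt "-40 -0.5 0 0 0 0 20" --pt "-56 -0.7 0 0 0 0 20" --pt "-68 -0.9 0 0 0 0 20" --pt "-76 -1 0 0 0 0 20"

```text
t: 39.53
ee_pos: [453.5, 114.3, 39.4]
orientation: [2.206, 2.234, 0.004]
ft_force: [3.0, -0.2, 4.7]
width: 40.0
```

move_arm --pt "-4 0 0 0 0 0 20" --pt "-8 0 0 0 0 0 20" --pt "-11 0 0 0 0 0 20" --pt "-13 0 0 0 0 0 20" --pt "-13 0 0 0 0 0 20"

```text
t: 39.95
ee_pos: [441.9, 114.2, 39.4]
orientation: [2.205, 2.233, 0.005]
ft_force: [2.6, -2.1, 7.7]
width: 40.0
```

move_arm --pt "-1.5 0 0 0 0 0 20" --pt "-3 0 0 0 0 0 20" --pt "-4 0 0 0 0 0 20" --pt "-5 0 0 0 0 0 20" --pt "-5 0 0 0 0 0 20"

```text
t: 40.37
ee_pos: [441.6, 114.2, 39.5]
orientation: [2.201, 2.23, 0.015]
ft_force: [16.7, -8.7, -7.8]
width: 40.0
```

At the outer stop (x 441.6, 160 mm of travel, force rising). Release, rise and check.

move_arm --pt "2 0 0 0 0 0 20" --pt "3 0 0 0 0 0 50" --pt "3 0 0 0 0 0 60" --pt "3 0 0 0 0 0 65" --pt "3 0 0 0 0 0 70"

```text
t: 40.78
ee_pos: [437.2, 114.1, 38.1]
orientation: [-2.207, -2.234, 0.001]
ft_force: [-0.7, -0.2, 0.2]
width: 62.6
```

move_arm --pt "0 0 0 0 0 0 70" --pt "0 0 15 0 0 0 70" --pt "0 0 40 0 0 0 70" --pt "0 0 80 0 0 0 70" --pt "0 0 120 0 0 0 70"

```text
t: 41.2
ee_pos: [436.4, 114.0, 158.7]
orientation: [-2.206, -2.234, 0.005]
ft_force: [0.4, 0.3, 0.2]
width: 70.0
```

move_arm --pt "0 0 40 0 0 0 70" --pt "0 0 80 0 0 0 70" --pt "5 0 120 0 0 0 70" --pt "10 0 150 0 0 0 70" --pt "10 0 150 0 0 0 70"

```text
t: 41.62
ee_pos: [451.4, 115.0, 314.7]
orientation: [2.203, 2.231, 0.015]
ft_force: [1.2, -0.0, 0.6]
width: 70.2
```

```bash
python3 - <<'E'
from h import *
o=get_obs();print(o["t"],o["ee_pos"],o["width"],o["ft_force"])
i=get_image("wrist");save(i,"w12.png",scale=1.2)
marks(i,("carriage_grip","hood_edge","condenser_a_mid","lensboard_a_mid","carrier_mid"),dict(carriage_grip=50,hood_edge=93,condenser_a_mid=42,lensboard_a_mid=42,carrier_mid=42))
parts(i)
for r,a,c in nests(i): print(np.round(r[0],1),np.round(r[1],1),round(r[2],1))
E
```

```text
41.6167 [451.44918572 115.04519637 314.65111256] 70.16805398256564 [ 1.23487977 -0.04124169  0.61826695]
carriage_grip [(0.91, [279.1, 157.7], [443.7, 114.3])]
hood_edge [(0.9, [280.4, 344.3], [666.4, 118.4])]
condenser_a_mid [(0.67, [333.5, 200.8], [497.3, 181.5])]
lensboard_a_mid [(0.85, [262.4, 204.6], [503.1, 94.5])]
carrier_mid [(0.96, [215.3, 235.0], [543.8, 35.1])]
blue [506.4  97.5] [64.2 64.3] ang 0.6 px [264. 199.]
yellow [480.1 412. ] [73.4 58.4] ang 29.9 px [507. 184.]
yellow [554.6  31.8] [108.5  45.8] ang 0.9 px [219. 226.]
yellow [750.7 377.5] [137.3  37.4] ang 16.3 px [451. 350.]
yellow [ 756.3 -149.5] [ 16.8 126.9] ang 77.9 px [102. 356.]
yellow [864.3 446.6] [10.2 82.2] ang 0.5 px [482. 416.]
```

```bash
python3 - <<'E'
from h import *
i=get_image("wrist")
xs,ys=np.meshgrid(np.arange(440,660,.5),np.arange(130,235,.5),indexing="ij")
pts=np.array([proj(i,[x,y,29]) for x,y in zip(xs.ravel(),ys.ravel())],np.float32).reshape(*xs.shape,2)
g=cv2.cvtColor(cv2.remap(i["color"],pts[...,0],pts[...,1],cv2.INTER_LINEAR),cv2.COLOR_RGB2GRAY)
c=cv2.HoughCircles(cv2.medianBlur(g,3),cv2.HOUGH_GRADIENT,1,100,param1=80,param2=18,minRadius=66,maxRadius=86)
if c is not None: print([(440+b/2,130+a/2,r/2) for a,b,r in c[0]])
for x in(499.5,591.5): print("grip top expected px",proj(i,[x,181,64]).round(), i["color"][tuple(proj(i,[x,181,64]).round().astype(int)[::-1])], "plate",[i["color"][tuple(proj(i,[x-25,181+d,30]).round().astype(int)[::-1])].tolist() for d in(-8,8)])
for n in("scene","side"):
    s=get_image(n);marks(s,("condenser_a_mid","lensboard_a_mid","carrier_mid","knob_grip"),dict(condenser_a_mid=42,lensboard_a_mid=42,carrier_mid=42,knob_grip=108))
E
```

```text
[(np.float32(499.75), np.float32(180.75), np.float32(36.3)), (np.float32(593.25), np.float32(181.25), np.float32(38.1))]
grip top expected px [338. 217.] [203 207 187] plate [[243, 237, 219], [241, 234, 216]]
grip top expected px [334. 289.] [200 205 185] plate [[242, 235, 217], [242, 235, 217]]
condenser_a_mid [(0.79, [374.5, 208.0], [503.9, 192.1])]
lensboard_a_mid [(0.75, [340.2, 210.0], [495.8, 98.3])]
carrier_mid [(0.93, [321.1, 227.5], [551.7, 31.2])]
knob_grip [(0.47, [429.0, 170.3], [450.0, 357.4])]
condenser_a_mid [(0.5, [220.6, 182.6], [491.7, 182.1])]
lensboard_a_mid [(0.58, [258.8, 185.3], [576.3, 81.6]), (0.5, [238.0, 194.2], [496.0, 97.0])]
carrier_mid [(0.76, [261.2, 197.3], [541.3, 32.4])]
knob_grip [(0.65, [173.9, 149.2], [442.7, 367.8])]
```

```bash
python3 -c "
from workcell import *
print(close_job())"
```

```text
the job is handed in; nothing more can be done
None
```

I did the whole sequence in order and handed the job in at about 42 s. Four parts were on the bench: one lens board, the carrier and two condensers. Each was laid in a nest of its own shape, and the far square nest stayed empty because there was only one lens board. I left the pink and purple look-alikes and all the other items alone.

- **Carriage in:** it reached the stop under the hood, and the force built up to 25 N. When I re-gripped the handle after the knob pull, it moved 0.8 mm before meeting the stop again. It may therefore have sat just under 1 mm short during the pull; I did not repeat the pull.
- **Knob:** I pulled it about 27 mm against its stop with 30 to 40 N, including about 2 mm of pad slip. After release, its cap was back at the rest position in the image.
- **Carriage out:** I drew it 160 mm from the inner stop until the pull force rose again. The start position was about 8 mm in, which agrees with the hood-edge measurement.
- **Final check:** both condensers showed within about 2 mm of their nest centres, with their grip tops where expected. The lens board and carrier also showed in their nests, and the gripper was clear and touching nothing. This check was by numbers only, because the picture limit was used up.

During the second condenser pick-up, a fingertip brushed its disc with about 25 N for a moment. One network report placed a lens board at the empty square nest. It disagreed with the other views, so I treated it as false.

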